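Find and fit the drive hub that suits the keyed test shaft

ROBOT

A 6-joint arm with a two-finger parallel gripper is mounted at the origin on the work surface. World frame = base frame: x ahead of the robot, y to its left, z up, the work surface at z = 0. Lengths are in m, angles in rad, forces in N, time in s.
With the tool pointing down it reaches from about 0.3 to 0.775 m from the base axis. Payload 14.6 kg.
Tool frame: the origin (TCP) lies at the centre of the arm's flange, where the gripper is bolted on; the fingertips stand 199 mm ahead of it and the grasp point (between the pads) lies 180 mm ahead of it; z points along the fingers, y is the line along which they close (so a half turn about z gives the same grasp; the last joint's range is limited). The gripper opens to 94 mm and grips with 3 to 60 N. Pads are 16 mm wide; open, the fingers measure 119 mm over their backs; the gripper's body (75 mm by 177 mm) begins 78 mm behind the grasp point.
Start: joints at [-1.255, 0.3, 1.521, -0, 1.321, -0.067], TCP at [0.205, -0.51, 0.405] pointing down, gripper open.
Joint ranges: [-3.03, 3.03], [-0.79, 2.21], [0.23, 2.52], [-1.04, 4.18], [0, 3.07], [-2.55, 2.55]. Speed limits (rad/s): [2.22, 2.22, 2.57, 3.14, 3.14, 3.14].

INTERFACE

Orientations are given as [roll, pitch, yaw] about the fixed x, y, z axes, in that order (R = Rz(yaw) Ry(pitch) Rx(roll)).
In Python, from station import ctrl gives the robot as it stands. The module is installed in compiled form; this text tells all that it offers.
- The arm moves only by the tool servo_tool, never from a script. Its argument "motion" is a list of rows, each a list of 5 numbers: the closure, from 0 (fully open) to 1 (shut), then the shift along the world's x, y, z in cm, then the turn about the world's z in degrees. A call has 1 to 20 rows; each row is the pose to reach, as a shift and turn from the pose commanded when the call began; what a row does not reach only later rows make up. A row lasts 1/8 s, in which the tool goes at most 62.5 mm and 10.7 degrees, less where a joint would pass 70% of its speed; a pose out of reach is approached as far as the arm can. A call with a gripper value outside its range is refused whole. The fingers move at their own pace and stop on an object; "squeeze" is the grip in N (left out, the last holds). Time passes only in rows, so rows that repeat a pose let the fingers close. It gives the time, the measured TCP pose, the force, the opening and the grip force at its end, in the units of the state.
- ctrl.get_obs(): the state, without advancing time (a new reading comes with each control period).
- ctrl.camera(name): name is "scene" or "top"; returns a dict with "image" (480x640x3 uint8, red, green, blue), "fx", "fy", "cx", "cy" (pixels), "camera_from_world" (4x4, takes a point from world to camera coordinates). Camera axes: x right, y up, looking along -z (the intrinsics and any distortion apply to the point x, -y, -z); pixel columns grow to the right and rows downward; lengths in m; the calibration is good to about 2 mm. A picture is of the moment at which its call begins. There is no depth.
- ctrl.hand_in(): hands the job in; it is judged then, once.
The state is a dict: "time_s": time; "qpos": joint angles; "joint_vel": joint speeds; "tau": joint torques, N m; "ee_pos": TCP position; "eef_rot": TCP orientation; "force": force on the tool from outside, world axes, zero at the start; "moment": the same for the moment, N m; "grip_width": finger opening in m; "grip_force": force on a finger pad.
Only numpy, scipy, OpenCV 4.12 (cv2) and the standard library are available. Lean on these libraries where they do the work, as an engineer would, in place of code of your own. Each camera call takes 0.05 s, during which the arm holds its last target. There are 200 camera calls.

TASK

One of the three spare drive hubs in the grey rack is cut to go right home on the sloping keyed test shaft with its blue lug at the plate end, upright between the two fork blocks. Lift that hub out by its lug, stand it upright on the green mat and let go, then take it by its sides and slide it onto the shaft, feeling for the key because the shaft turns a little in its bearing, until it is fully home against the dark shoulder with the lug in the fork. Let go of it there, leaving the other two hubs standing in the rack and the tissue box, jar and tape roll where they are.

Things in the scene. Friction and masses are not known exactly. Their poses are not given: they have to be found in the camera images.
- hub_a: Loose aluminium drive hub with blue lug, about 350 g. Octagonal, 60 mm across flats, 44 mm long (x), on a flat foot 44 mm square. Origin under the foot's middle; z up, x along the bore, rear to front. Bore axis 30 mm up, 32 mm wide, right through. Flats at y +30 and -30 mm to grip, 25 mm high. Keyway on the bore's -y side: 11 mm wide, to 22.5 mm off axis, full length, yellow dab on both ends.
- hub_b: Loose aluminium drive hub with blue lug, about 350 g. Octagonal, 60 mm across flats, 44 mm long (x), on a flat foot 44 mm square. Origin under the foot's middle; z up, x along the bore, rear to front. Bore axis 30 mm up, 32 mm wide, right through. Flats at y +30 and -30 mm to grip, 25 mm high. Keyway on the bore's +y side: 11 mm wide, to 22.5 mm off axis, full length, yellow dab on both ends.
- hub_c: Loose aluminium drive hub with blue lug, about 350 g. Octagonal, 60 mm across flats, 44 mm long (x), on a flat foot 44 mm square. Origin under the foot's middle; z up, x along the bore, rear to front. Bore axis 30 mm up, 32 mm wide, right through. Flats at y +30 and -30 mm to grip, 25 mm high. Keyway on the bore's top (+z, lug) side: 11 mm wide, to 22.5 mm off axis, full length, yellow dab on both ends.
- rack: Fixed grey rack, 80 mm (x) by 230 mm (y), origin at the centre of its underside, floor 8 mm up. Three bays at y -74, 0 and +74 mm, 66 mm wide, between 8 mm walls that rise to 58 mm above the table; open at both ends (x) and above, so fingers have no room at the hubs' sides (y). One hub stands in each, its x along the rack's x, lug up.
- mat: Fixed green mat 130 mm square, 3 mm thick, origin at the centre of its underside: where the hub is put down to change grip.
- stand: Fixed test stand, origin under its middle on the table. Grey base from x -100 to +50 mm, 110 mm wide, 12 mm thick; grey post 60 mm wide behind; on it the sloping blue plate (84 mm wide) with fork and shaft. The shaft slopes out and up towards the stand's +x.
- seat (a point): Point on the shaft's axis at the dark shoulder (44 mm across) where a hub's rear face comes home, 105 mm above the table. Its x runs out along the shaft, 0.35 rad (20 degrees) above level; y is level; z square to both, upward. The blue plate lies at x -22 to -10 mm, z -48 to 46 mm. A fitted hub's axes lie along these.
- nose (a point): Free end of the shaft, 86 mm out along the seat's x, same axes; a yellow stripe on it points to the key. Steel shaft 29 mm in diameter to x = 74 mm from the seat, then tapering to 18 mm. The yellow key is on the seat's +y side: 8 mm wide, to 20 mm from the axis, square-ended, from the shoulder to x = 52 mm. Shaft and key turn stiffly (0.2 N m) 0.35 rad either way, starting anywhere in that.
- fork (a point): Middle of the gap between the two blue fork blocks, at their front (x = 10 mm from the seat), 46 mm above the axis; axes as the seat's. The blocks reach from the plate to here, z 36 to 56 mm, 31 mm apart, each 10 mm wide; the 24 mm lug goes between, with no room for fingers.
- tissue_box: Loose blue box 120 by 210 by 75 mm, origin under its centre. A bystander.
- jar: Loose jar 64 mm across, 85 mm high, red cap, origin under its centre. A bystander.
- tape_roll: Loose brown roll 96 mm across, 45 mm high, lying flat, origin under its centre. A bystander.
- hub_a_lug (a point): Middle of the top of hub_a's lug, 90 mm above the hub's origin. The lug is at the hub's rear end: x from -22 to -8 mm (14 mm thick), 24 mm wide (y), 30 mm tall above the body's top.
- hub_b_lug (a point): Middle of the top of hub_b's lug, 90 mm above the hub's origin. The lug is at the hub's rear end: x from -22 to -8 mm (14 mm thick), 24 mm wide (y), 30 mm tall above the body's top.
- hub_c_lug (a point): Middle of the top of hub_c's lug, 90 mm above the hub's origin. The lug is at the hub's rear end: x from -22 to -8 mm (14 mm thick), 24 mm wide (y), 30 mm tall above the body's top.
- hub_a_rear (a point): Centre of hub_a's bore at its rear (lug end) face, 22 mm behind the hub's middle.
- hub_b_rear (a point): Centre of hub_b's bore at its rear (lug end) face, 22 mm behind the hub's middle.
- hub_c_rear (a point): Centre of hub_c's bore at its rear (lug end) face, 22 mm behind the hub's middle.
Mind the look-alikes: they are no part of the job. What is shaped like the hub_b but purple or turquoise is not meant.

How it is judged:
By the outcome, as a careful person would: the job done as asked, in the order asked, and still so for the second after the job is handed in, with the robot touching nothing.
It also fails if it takes over 72 s, if anything falls off the work surface, if the arm or the gripper's body presses on something with over 40 N, if the wrist force passes 120 N, or if a joint passes its speed limit or range.

## Working session

There is one attempt and no reset: what is moved stays moved. The work goes in short steps, Python scripts to look and compute and a tool call to move; the robot and the scene stay as the last step left them, time stands still between calls to the robot, and variables do not carry over. Pictures are saved under pics/ and viewed, at most 10 in all, crops included, and the job is handed in when it is done.

Besides the shell and the picture viewer there is one more tool, called after "Emit:" as a command line: name --pt "numbers of a row" for each row, then --argument value for the rest. servo_tool: Moves the arm, as the interface text tells. Its arguments: {"type":"object","properties":{"motion":{"type":"array","items":{"type":"array","items":{"type":"number"}}},"squeeze":{"type":"number"}},"required":["motion"]}

```bash
mkdir -p pics; ls
cat > h.py <<'E'
import numpy as np, cv2
from station import ctrl
def cam(n):
    c=ctrl.camera(n); return c
def proj(c,P):
    T=np.array(c["camera_from_world"]); p=T[:3,:3]@np.array(P,float)+T[:3,3]
    return np.array([c["cx"]+c["fx"]*p[0]/-p[2], c["cy"]+c["fy"]*-p[1]/-p[2]])
def ray(c,u,v):
    T=np.array(c["camera_from_world"]); R=T[:3,:3]; o=-R.T@T[:3,3]
    d=R.T@np.array([(u-c["cx"])/c["fx"],-(v-c["cy"])/c["fy"],-1]); return o,d
def onz(c,u,v,z):
    o,d=ray(c,u,v); return o+d*(z-o[2])/d[2]
def tri(c1,p1,c2,p2):
    (o1,d1),(o2,d2)=ray(c1,*p1),ray(c2,*p2)
    s=np.linalg.lstsq(np.c_[d1,-d2],o2-o1,rcond=None)[0]
    a,b=o1+d1*s[0],o2+d2*s[1]; return (a+b)/2,np.linalg.norm(a-b)
E
python3 - <<'E'
from h import *
for n in("scene","top"):
    c=cam(n); cv2.imwrite(f"pics/{n}0.png",c["image"][:,:,::-1]); print(n,c["fx"],c["cx"],c["cy"],[k for k in c]); print(np.round(c["camera_from_world"],3))
o=ctrl.get_obs(); print(o)
E
```

```text
pics
scene 459.77957324523345 317.7035578712609 239.50837751742728 ['image', 'fx', 'fy', 'cx', 'cy', 'camera_from_world']
[[-0.45   0.893 -0.011  0.276]
 [-0.5   -0.242  0.832  0.205]
 [ 0.74   0.38   0.555 -1.62 ]
 [ 0.     0.     0.     1.   ]]
top 593.3630806278734 321.23332375943016 241.34095766466672 ['image', 'fx', 'fy', 'cx', 'cy', 'camera_from_world']
[[-0.005 -1.     0.003  0.013]
 [ 0.999 -0.005  0.05  -0.598]
 [-0.05   0.003  0.999 -1.534]
 [ 0.     0.     0.     1.   ]]
{'time_s': 0.1, 'qpos': array([-1.25458486e+00,  3.00413358e-01,  1.52152092e+00, -4.87936883e-06,
        1.32070027e+00, -6.65755073e-02]), 'joint_vel': array([-0.00130545, -0.00226807, -0.00284531, -0.00044935,  0.00043919,
        0.00121742]), 'tau': array([ 2.67878619e-03, -5.32636106e+01, -3.53278828e+01,  7.10420567e-02,
        2.34979566e-02, -6.90678098e-05]), 'ee_pos': array([ 0.20542908, -0.51016267,  0.40414334]), 'eef_rot': array([-3.14055275e+00, -6.45980314e-05,  3.82788149e-01]), 'force': array([-0.36955931,  0.06340559, -0.71776417]), 'moment': array([-0.01539229, -0.031518  , -0.03686308]), 'grip_force': 0.0, 'grip_width': 0.0938515465801451}
```

View pics/scene0.png

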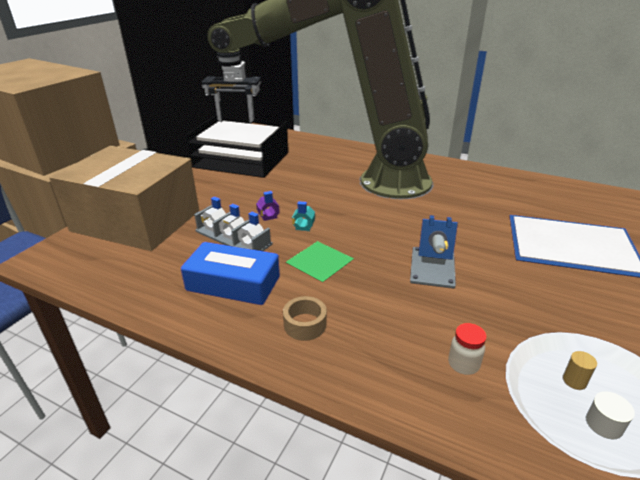

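View pics/top0.png

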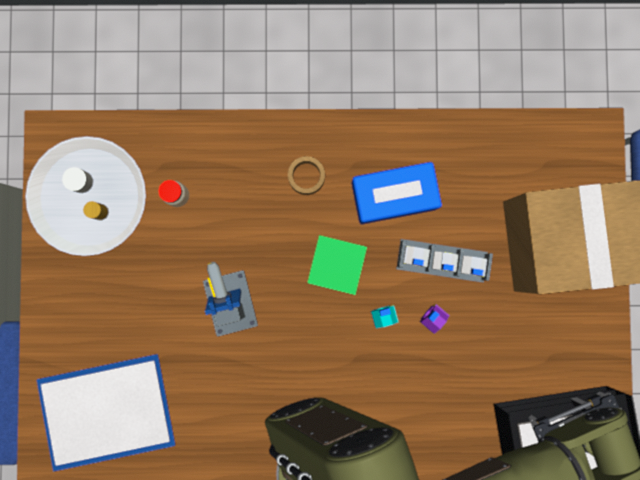

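The scene shows the rack at about (232,222), the mat at (320,260), the stand at (435,250), and the purple and turquoise decoys at (267,205) and (303,215). Top view: rack at (445,260), mat at (338,265), stand at (230,300), tape roll at (306,175), tissue box at (397,192), jar at (172,192). I'll zoom in on the hubs and shaft.

Run:
```python
from h import *
a=cam("scene")["image"][:,:,::-1]; b=cam("top")["image"][:,:,::-1]
f=lambda im,x,y,w,h:cv2.resize(im[y:y+h,x:x+w],(400,300),interpolation=cv2.INTER_CUBIC)
o=np.vstack([np.hstack([f(a,190,187,84,63),f(a,395,203,80,60)]),np.hstack([f(b,395,225,100,75),f(b,190,255,80,60)])])
cv2.imwrite("pics/z1.png",o)
```

```text
(no output)
```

View pics/z1.png

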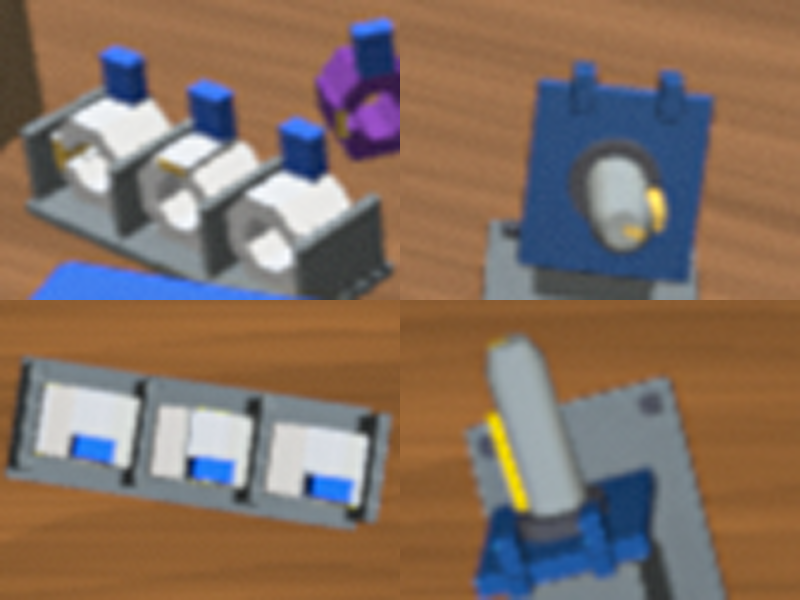

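Top row of the zoom: the left-hand hub (world −y) has its dab on the −y side, so it is hub_a. The middle one has its dab on top, so it is hub_c. The right-hand one (world +y bay) shows none because the wall hides it, so it is hub_b. All lugs face the robot, and the shaft points away from it with the key on the left (world +y). Now measuring.

```bash
cat > m1.py <<'E'
from h import *
s=cam("scene");t=cam("top")
print("top cam at",ray(t,0,0)[0],"scene cam",ray(s,0,0)[0])
H={k:cv2.cvtColor(c["image"],cv2.COLOR_RGB2HSV) for k,c in(("s",s),("t",t))}
def blobs(k,lo,hi,box,amin=8):
    x0,y0,x1,y1=box; m=cv2.inRange(H[k],lo,hi); z=np.zeros_like(m); z[y0:y1,x0:x1]=m[y0:y1,x0:x1]
    return [(c,cv2.contourArea(c)) for c in cv2.findContours(z,cv2.RETR_EXTERNAL,cv2.CHAIN_APPROX_NONE)[0] if cv2.contourArea(c)>=amin]
print("mat");
c=max(blobs("t",(45,100,60),(80,255,255),(280,210,390,310)),key=lambda q:q[1])[0]
r=cv2.minAreaRect(c); print(onz(t,*r[0],.003),r); print(np.array([onz(t,*p,.003)[:2] for p in cv2.boxPoints(r)]).round(4))
print("lugs top")
for c,a in blobs("t",(100,150,80),(125,255,255),(395,235,500,290)):
    r=cv2.minAreaRect(c); print(r,a,[onz(t,*p,.098)[:2].round(4) for p in cv2.boxPoints(r)],onz(t,*r[0],.098).round(4))
print("lugs scene")
for c,a in blobs("s",(100,150,60),(125,255,255),(190,190,265,228),4):
    print(cv2.boundingRect(c),a,[(tuple(c[c[:,0,1].argmin(),0]))])
print("base corners", [onz(t,*p,.012)[:2].round(4) for p in((243.6,271),(204,281),(256,325.5),(218,335))])
print("yellow")
for k,box in(("t",(195,260,240,310)),("s",(400,210,470,270))):
    for c,a in blobs(k,(20,120,110),(34,255,255),box,1):
        r=cv2.minAreaRect(c);print(k,a,np.array(r[0]).round(1),np.array(cv2.boxPoints(r)).round(1).tolist())
E
python3 m1.py
```

```text
top cam at [0.52136798 0.01383244 1.56147524] scene cam [1.42571327 0.41803563 0.73184077]
mat
[ 0.53760012 -0.03122861  0.003     ] ((336.80462646484375, 264.5011291503906), (49.85557556152344, 49.83188247680664), 13.706960678100586)
[[ 0.4901  0.048 ]
 [ 0.617   0.0164]
 [ 0.5853 -0.1108]
 [ 0.4585 -0.0787]]
lugs top
((477.0, 271.5), (5.0, 10.0), 90.0) 38.5 [array([ 0.5237, -0.3617]), array([ 0.5236, -0.3864]), array([ 0.5113, -0.3862]), array([ 0.5114, -0.3615])] [ 0.5175 -0.374   0.098 ]
((447.0, 267.5), (5.0, 10.0), 90.0) 39.5 [array([ 0.534 , -0.2879]), array([ 0.5339, -0.3126]), array([ 0.5215, -0.3124]), array([ 0.5217, -0.2877])] [ 0.5278 -0.3001  0.098 ]
((417.5270690917969, 261.8378601074219), (9.535140991210938, 5.096368789672852), 9.462322235107422) 36.5 [array([ 0.5379, -0.2149]), array([ 0.5503, -0.2172]), array([ 0.5463, -0.2403]), array([ 0.5339, -0.2381])] [ 0.5421 -0.2276  0.098 ]
lugs scene
(249, 212, 9, 12) 64.5 [(np.int32(251), np.int32(212))]
(230, 205, 9, 11) 58.0 [(np.int32(231), np.int32(205))]
(212, 197, 8, 11) 52.0 [(np.int32(214), np.int32(197))]
base corners [array([0.5219, 0.2122]), array([0.4964, 0.3152]), array([0.3804, 0.1798]), array([0.3565, 0.2783])]
yellow
t 35.5 [211. 287.] [[206.5, 277.5], [208.89999389648438, 276.70001220703125], [215.5, 296.5], [213.10000610351562, 297.29998779296875]]
s 6.5 [446.1 244.4] [[444.29998779296875, 241.1999969482422], [446.20001220703125, 240.6999969482422], [447.8999938964844, 247.5], [446.0, 248.0]]
```

```bash
cat > m2.py <<'E'
from h import *
s=cam("scene");t=cam("top")
def rows(c,x0,x1,rr,f):
    im=c["image"].astype(int); 
    for y in rr:
        r=im[y,x0:x1]; m=f(r); i=np.where(m)[0]
        print(y, (x0+i.min(),x0+i.max(),len(i)) if len(i) else None)
grey=lambda r:(r.max(1)-r.min(1)<45)&(r.max(1)>110)
print("top shaft"); rows(t,195,235,range(260,300,2),grey)
print("scene shaft"); rows(s,425,460,range(226,256,1),grey)
for n,c,sl in(("top yellow",t,(slice(258,302),slice(200,222))),("scene",s,(slice(228,256),slice(432,456)))):
    im=c["image"].astype(int)[sl]; Y=(im[...,0]>130)&(im[...,0]-im[...,2]>70)&(im[...,1]>0.72*im[...,0]); print(n); print("\n".join("".join("#" if q else "." for q in r) for r in Y))
E
python3 m2.py
```

```text
top shaft
260 None
262 (np.int64(212), np.int64(215), 4)
264 (np.int64(209), np.int64(217), 9)
266 (np.int64(207), np.int64(218), 12)
268 (np.int64(207), np.int64(219), 13)
270 (np.int64(207), np.int64(219), 13)
272 (np.int64(208), np.int64(234), 14)
274 (np.int64(209), np.int64(234), 21)
276 (np.int64(209), np.int64(234), 26)
278 (np.int64(210), np.int64(234), 25)
280 (np.int64(204), np.int64(234), 28)
282 (np.int64(203), np.int64(234), 27)
284 (np.int64(204), np.int64(234), 26)
286 (np.int64(204), np.int64(234), 27)
288 (np.int64(204), np.int64(234), 27)
290 (np.int64(205), np.int64(231), 24)
292 (np.int64(205), np.int64(225), 17)
294 (np.int64(206), np.int64(225), 16)
296 (np.int64(207), np.int64(225), 13)
298 (np.int64(207), np.int64(207), 1)
scene shaft
226 None
227 (np.int64(457), np.int64(457), 1)
228 (np.int64(456), np.int64(456), 1)
229 (np.int64(456), np.int64(456), 1)
230 None
231 (np.int64(434), np.int64(434), 1)
232 None
233 (np.int64(456), np.int64(456), 1)
234 (np.int64(436), np.int64(456), 5)
235 (np.int64(434), np.int64(456), 10)
236 (np.int64(433), np.int64(442), 10
[... 1763 characters left out ...]

........................
........................
........................
........................
........................
........................
........................
........................
........................
........................
........................
........................
........................
............###.........
............###.........
.............###........
.............###........
.............###........
..............##.......#
..............#.........
..............#.........
........####............
..........#.............
........................
........................
.......................#
........................
........................
```

```bash
cat > m3.py <<'E'
from h import *
s=cam("scene");t=cam("top")
from scipy.optimize import least_squares
a=.35
def W(p,P,):
    x,y,yaw=p; X=P[0]*np.cos(a)-P[2]*np.sin(a); Z=P[0]*np.sin(a)+P[2]*np.cos(a)
    return np.array([x+X*np.cos(yaw)-P[1]*np.sin(yaw), y+X*np.sin(yaw)+P[1]*np.cos(yaw), .105+Z])
if __name__=="__main__":
    # axis midpoint from silhouette (col at row 270), key end rows
    K=lambda x,r,th,h:(x,r*np.cos(th)-h*np.sin(th),r*np.sin(th)+h*np.cos(th))
    def res(q):
        p=q[:3]; th=q[3]; e=[]
        for y,c in((270,213.0),(267,212.4)):
            A,B=proj(t,W(p,(60,0,0)) if 0 else W(p,(.06,0,0))),proj(t,W(p,(.08,0,0))); u=(y-A[1])/(B[1]-A[1]); e.append(A[0]+u*(B[0]-A[0])-c)
        e+=list(proj(t,W(p,K(.052,.0175,th,.001)))-[208.6,276.7]); e+=list(proj(t,W(p,K(.0,.0175,th,.001)))-[214.2,296.6])
        e+=list(proj(s,W(p,K(.052,.0175,th,0)))-[446.6,245.5])  # lower (near) end of key in scene
        e.append((q[2]-np.radians(13.8))/np.radians(1.0))
        return e
    r=least_squares(res,[.46,.25,.24,0.]); print(r.x.round(4),np.degrees(r.x[2:]),np.round(r.fun,2))
    p=r.x[:3]
    for n,P in dict(seat=(0,0,0),nose=(.086,0,0),forkL=(.010,.0205,.056),forkR=(.010,-.0205,.056)).items():
        print(n,W(p,P).round(4),"top",proj(t,W(p,P)).round(1),"scene",proj(s,W(p,P)).round(1))
    for d in(-20,-10,0,10,20):
        th=np.radians(d)
        print(d,"key front outer +/-4: scene",[proj(s,W(p,K(.052,R,th,h))).round(1).tolist() for R in(.0145,.02) for h in(-.004,.004)],"top",[proj(t,W(p,K(.052,R,th,h))).round(1).tolist() for R in(.0145,.02) for h in(-.004,.004)],"stripe s,t",proj(s,W(p,(.086,.006*np.cos(th),.006*np.sin(th)))).round(1),proj(t,W(p,(.086,.006*np.cos(th),.006*np.sin(th)))).round(1))
E
python3 m3.py
```

```text
[0.4655 0.2552 0.2425 0.1265] [13.89493794  7.25018927] [ 0.57  0.23 -0.57  0.37 -0.07 -0.16  0.16  0.    0.09]
seat [0.4655 0.2552 0.105 ] top [221.1 294.2] scene [438.2 240.5]
nose [0.5439 0.2746 0.1345] top [211.1 262. ] scene [439.5 249.1]
forkL [0.451  0.2728 0.161 ] top [209.7 301.4] scene [450.2 219.7]
forkR [0.4609 0.233  0.161 ] top [226.6 297.1] scene [432.6 217.8]
-20 key front outer +/-4: scene [[443.9, 249.8], [445.5, 246.8], [446.0, 250.8], [447.7, 247.8]] top [[210.5, 274.9], [209.1, 276.2], [208.5, 275.2], [207.1, 276.5]] stripe s,t [442.  250.3] [208.9 262.3]
-10 key front outer +/-4: scene [[444.6, 248.9], [445.7, 245.7], [446.9, 249.6], [448.0, 246.4]] top [[209.9, 275.3], [209.0, 276.6], [207.7, 275.8], [206.9, 277.0]] stripe s,t [442.2 249.9] [208.7 262.5]
0 key front outer +/-4: scene [[445.1, 247.9], [445.6, 244.6], [447.6, 248.2], [448.0, 244.9]] top [[209.4, 275.8], [209.1, 276.9], [207.2, 276.3], [206.9, 277.5]] stripe s,t [442.3 249.4] [208.6 262.6]
10 key front outer +/-4: scene [[445.5, 246.9], [445.3, 243.5], [447.9, 246.8], [447.8, 243.4]] top [[209.1, 276.2], [209.4, 277.2], [206.9, 276.9], [207.1, 277.9]] stripe s,t [442.3 249. ] [208.6 262.7]
20 key front outer +/-4: scene [[445.7, 245.8], [444.9, 242.5], [448.1, 245.3], [447.3, 242.0]] top [[209.0, 276.6], [209.8, 277.4], [206.9, 277.4], [207.7, 278.1]] stripe s,t [442.2 248.5] [208.7 262.8]
```

Emit:
servo_tool --pt "0 33.7 28.3 -3 58.6" --pt "0 33.7 28.3 -3 58.6" --pt "0 33.7 28.3 -3 58.6" --pt "0 33.7 28.3 -3 58.6" --pt "0 33.7 28.3 -3 58.6" --pt "0 33.7 28.3 -3 58.6" --pt "0 33.7 28.3 -3 58.6" --pt "0.3 33.7 28.3 -6 58.6" --pt "0.3 33.7 28.3 -6 58.6" --pt "0.3 33.7 28.3 -6 58.6" --pt "0.3 33.7 28.3 -6 58.6" --squeeze 40

```text
time_s: 1.88
ee_pos: [0.5421, -0.2279, 0.346]
eef_rot: [3.14, 0.0, 1.404]
force: [0.4, 0.8, -0.5]
grip_width: 0.0662
grip_force: 0.0
```

Run:
```python
from h import *
c=cam("scene");t=cam("top")
o=ctrl.get_obs();p=o["ee_pos"];print(p,o["eef_rot"],o["grip_width"],o["time_s"])
f=lambda im,x,y,w,h:cv2.resize(im[y:y+h,x:x+w,::-1],(400,300),interpolation=cv2.INTER_CUBIC)
cv2.imwrite("pics/z2.png",np.hstack([f(c["image"],170,110,160,120),f(t["image"],380,200,120,90)]))
```

```text
[ 0.54216761 -0.22766375  0.34561312] [3.14025186e+00 3.98882395e-04 1.40466110e+00] 0.06593978812234216 1.975
```

View pics/z2.png

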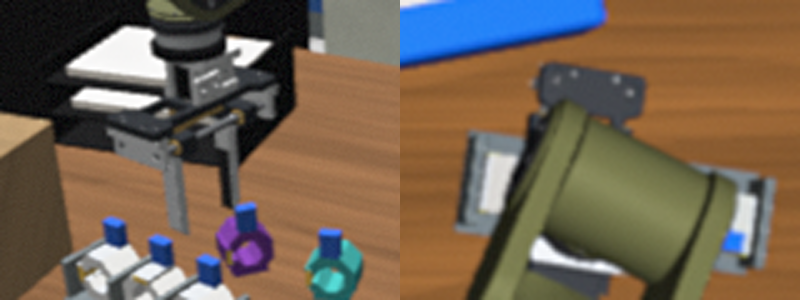

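The gripper is above hub_b with its fingers in line with the hub's x, at crop (200,200). Lowering to take the lug.

Emit:
servo_tool --pt "0.3 0 0 -4 0" --pt "0.3 0 0 -7.4 0" --pt "0.3 0 0 -7.4 0" --pt "0.3 0 0 -7.4 0" --pt "1 0 0 -7.4 0" --pt "1 0 0 -7.4 0" --pt "1 0 0 -7.4 0" --pt "1 0 0 -7.4 0" --pt "1 0 0 -7.4 0" --pt "1 0 0 -7.4 0" --squeeze 40

```text
time_s: 3.22
ee_pos: [0.5424, -0.2272, 0.2707]
eef_rot: [-3.141, 0.0, 1.406]
force: [-0.9, -0.6, 0.6]
grip_width: 0.0135
grip_force: 40.0
```

Emit:
servo_tool --pt "1 0 0 1 0" --pt "1 0 0 2 0" --pt "1 0 0 4 0" --pt "1 0 0 6 0" --pt "1 0 0 9 0" --pt "1 0 0 9 0" --pt "1 0 0 9 0"

```text
time_s: 4.1
ee_pos: [0.5422, -0.2271, 0.3596]
eef_rot: [-3.14, -0.0, 1.406]
force: [-0.3, 0.0, -2.9]
grip_width: 0.0139
grip_force: 40.0
```

Run:
```python
from h import *
c=cam("scene")
o=ctrl.get_obs();print(o["ee_pos"],o["force"],o["moment"],o["grip_width"])
cv2.imwrite("pics/z3.png",cv2.resize(c["image"][130:265,180:360,::-1],(720,540),interpolation=cv2.INTER_CUBIC))
```

```text
[ 0.54224702 -0.22712139  0.35932191] [-0.0535974   0.04516336 -3.74696376] [-0.0271474   0.02350658 -0.05469499] 0.013660387233131071
```

View pics/z3.png

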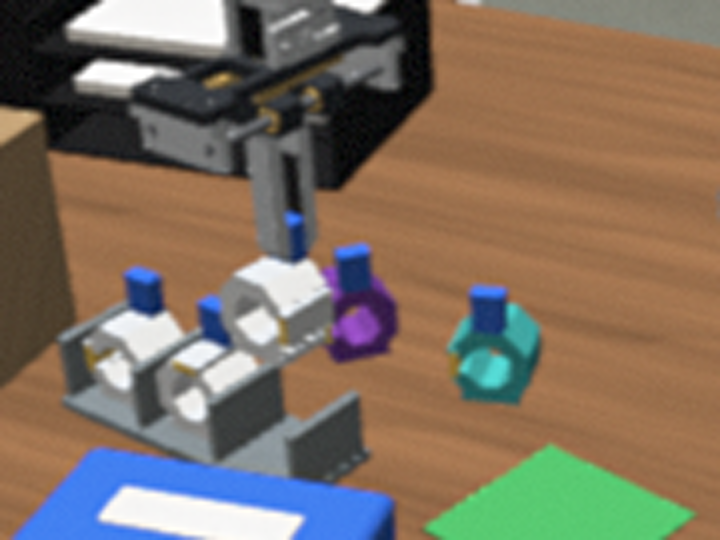

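The lifted hub hangs level and shows its yellow dab on the +y side at (283,328), so it is hub_b. Moving it to the mat.

Emit:
servo_tool --pt "1 -1 5 0 8" --pt "1 -1.9 10 0 16" --pt "1 -1.9 15 0 23.4" --pt "1 -1.9 19.2 0 23.4" --pt "1 -1.9 19.2 0 23.4" --pt "1 -1.9 19.2 -4 23.4" --pt "1 -1.9 19.2 -7 23.4" --pt "1 -1.9 19.2 -8.7 23.4" --pt "1 -1.9 19.2 -9.1 23.4" --pt "1 -1.9 19.2 -9.35 23.4" --pt "1 -1.9 19.2 -9.45 23.4" --pt "1 -1.9 19.2 -9.45 23.4"

```text
time_s: 5.65
ee_pos: [0.5235, -0.0352, 0.2667]
eef_rot: [3.141, 0.0, 1.814]
force: [0.0, -0.3, -2.7]
grip_width: 0.0136
grip_force: 40.0
```

Emit:
servo_tool --pt "1 0 0 -0.1 0" --pt "1 0 0 -0.2 0" --pt "1 0 0 -0.2 0"

```text
time_s: 6.02
ee_pos: [0.5236, -0.0353, 0.2656]
eef_rot: [3.14, 0.001, 1.814]
force: [-5.9, 0.0, 14.3]
grip_width: 0.0133
grip_force: 40.0
```

Emit:
servo_tool --pt "1 0 0 0.1 0" --pt "0.4 0 0 0.1 0" --pt "0.4 0 0 0.1 0" --pt "0.4 0 0 0.1 0" --pt "0.2 0 0 5 0" --pt "0 0 0 10 0" --pt "0 0 0 12 0" --pt "0 0 0 12 0" --pt "0 -10 -10 12 -45" --pt "0 -10 -20 12 -90" --pt "0 -10 -20 12 -90" --pt "0 -10 -20 12 -90" --pt "0 -10 -20 12 -90" --pt "0 -10 -20 12 -90" --pt "0 -10 -20 12 -90" --pt "0 -10 -20 12 -90" --pt "0 -10 -20 12 -90"

```text
time_s: 8.15
ee_pos: [0.4234, -0.2352, 0.3825]
eef_rot: [-3.14, 0.002, 0.239]
force: [-0.4, 0.1, -0.7]
grip_width: 0.0938
grip_force: 0.0
```

Run:
```python
from h import *
c=cam("scene");t=cam("top");o=ctrl.get_obs();print(o["ee_pos"],o["eef_rot"],o["time_s"])
f=lambda im,x,y,w,h:cv2.resize(im[y:y+h,x:x+w,::-1],(400,300),interpolation=cv2.INTER_CUBIC)
cv2.imwrite("pics/z4.png",np.hstack([f(c["image"],270,210,100,75),f(t["image"],290,220,100,75)]))
m=cv2.inRange(cv2.cvtColor(t["image"],cv2.COLOR_RGB2HSV),(100,150,80),(125,255,255)); m[:,:300]=0;m[:,375:]=0;m[:230]=0;m[300:]=0
for q in cv2.findContours(m,0,1)[0]:
    r=cv2.minAreaRect(q);print("lug",r,onz(t,*r[0],.093))
H=cv2.cvtColor(t["image"],cv2.COLOR_RGB2HSV); w=cv2.inRange(H,(0,0,150),(180,60,255)); w[:,:300]=0;w[:,375:]=0;w[:230]=0;w[300:]=0
q=max(cv2.findContours(w|m,0,1)[0],key=cv2.contourArea); r=cv2.minAreaRect(q); print("body",r,onz(t,*r[0],.063))
```

```text
[ 0.42336853 -0.23515638  0.38270652] [-3.14001097e+00  1.42342569e-03  2.42332371e-01] 8.25
lug ((340.3500061035156, 270.0500183105469), (4.743415832519531, 8.22192096710205), 71.56504821777344) [ 0.52290776 -0.03729963  0.093     ]
body ((338.2647399902344, 264.0588684082031), (17.220029830932617, 23.28342056274414), 75.96376037597656) [ 0.53807077 -0.03318668  0.063     ]
```

View pics/z4.png

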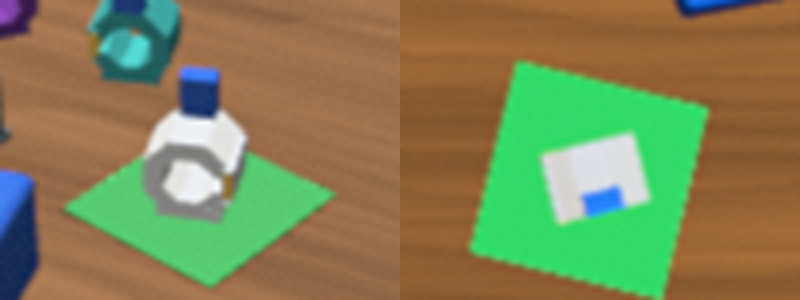

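The hub stands upright and alone on the mat at crop (195,160) in the scene and (595,178) in the top view, with its yaw about 14° to match the shaft. Now taking it by its sides.

Emit:
servo_tool --pt "0 5 9 0 0" --pt "0 10 18 0 0" --pt "0 11.5 20.2 0 0" --pt "0 11.5 20.2 0 0" --pt "0 11.5 20.2 -6 0" --pt "0 11.5 20.2 -12 0" --pt "0 11.5 20.2 -16 0" --pt "0 11.5 20.2 -17 0" --pt "0 11.5 20.2 -17 0" --pt "0.3 11.5 20.2 -17 0" --pt "0.4 11.5 20.2 -17 0" --pt "0.5 11.5 20.2 -17 0" --pt "0.6 11.5 20.2 -17 0" --pt "1 11.5 20.2 -17 0" --pt "1 11.5 20.2 -17 0" --pt "1 11.5 20.2 -17 0" --squeeze 15

```text
time_s: 10.25
ee_pos: [0.5385, -0.0332, 0.2145]
eef_rot: [3.141, -0.0, 0.243]
force: [-1.2, -0.8, 5.4]
grip_width: 0.0601
grip_force: 15.0
```

Emit:
servo_tool --pt "1 0 0 1 0" --pt "1 0 0 4 0" --pt "1 0 0 9 0" --pt "1 0 0 14 0" --pt "1 0 5 18 10" --pt "1 0 11 18 20" --pt "1 0 17 18 30" --pt "1 0 23 18 40" --pt "1 0 28.6 18 50" --pt "1 0 28.6 18 60" --pt "1 0 28.6 18 70" --pt "1 0 28.6 18 80" --pt "1 0 28.6 18 90" --pt "1 0 28.6 18 90" --pt "1 0 28.6 15.5 90" --pt "1 0 28.6 14.7 90" --pt "1 0 28.6 14.7 90" --pt "1 0 28.6 14.7 90"

```text
time_s: 12.5
ee_pos: [0.5385, 0.2529, 0.362]
eef_rot: [3.141, -0.0, 1.813]
force: [-0.1, -0.3, -2.3]
grip_width: 0.0598
grip_force: 15.0
```

Run:
```python
from h import *
c=cam("scene");t=cam("top");o=ctrl.get_obs();print(o["ee_pos"],o["eef_rot"],o["force"],o["time_s"])
f=lambda im,x,y,w,h:cv2.resize(im[y:y+h,x:x+w,::-1],(400,300),interpolation=cv2.INTER_CUBIC)
cv2.imwrite("pics/z5.png",np.hstack([f(c["image"],385,180,100,75),f(t["image"],165,230,100,75)]))
```

```text
[0.5384795  0.25285227 0.3619273 ] [ 3.14052858e+00 -1.46777776e-04  1.81349947e+00] [ 0.53739925  0.07568189 -2.96035789] 12.6
```

View pics/z5.png

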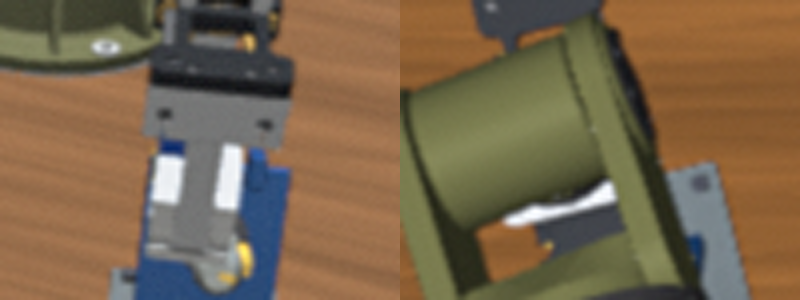

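The hub hangs sideways just above the nose (crop (222,270)), with its front foot edge over it. I'll feel for contact.

Emit:
servo_tool --pt "1 0 0 -0.3 0" --pt "1 0 0 -0.4 0" --pt "1 0 0 -0.4 0"

```text
time_s: 12.98
ee_pos: [0.5384, 0.2528, 0.357]
eef_rot: [-3.141, 0.0, 1.814]
force: [0.2, 0.5, -2.3]
grip_width: 0.0598
grip_force: 15.0
```

Emit:
servo_tool --pt "1 0 0 -0.15 0" --pt "1 0 0 -0.15 0"

```text
time_s: 13.22
ee_pos: [0.5384, 0.2528, 0.3555]
eef_rot: [-3.141, 0.0, 1.814]
force: [0.5, 0.7, -2.7]
grip_width: 0.0601
grip_force: 15.0
```

Emit:
servo_tool --pt "1 0 0 -0.15 0" --pt "1 0 0 -0.15 0"

```text
time_s: 13.48
ee_pos: [0.5384, 0.2528, 0.3549]
eef_rot: [3.141, 0.0, 1.814]
force: [-1.5, -1.9, 3.4]
grip_width: 0.0601
grip_force: 15.0
```

Emit:
servo_tool --pt "1 0 0 -0.15 0" --pt "1 0 0 -0.15 0"

```text
time_s: 13.72
ee_pos: [0.5386, 0.2525, 0.3538]
eef_rot: [3.14, 0.001, 1.814]
force: [-2.2, -5.6, 7.7]
grip_width: 0.0601
grip_force: 15.0
```

Emit:
servo_tool --pt "1 0 0 -0.15 0" --pt "1 0 0 -0.15 0"

```text
time_s: 13.98
ee_pos: [0.5386, 0.2524, 0.3524]
eef_rot: [3.14, 0.001, 1.814]
force: [-3.3, -7.2, 10.4]
grip_width: 0.0599
grip_force: 15.0
```

Emit:
servo_tool --pt "1 0 0 -0.15 0" --pt "1 0 0 -0.3 0" --pt "1 0 0 -0.3 0"

```text
time_s: 14.35
ee_pos: [0.5386, 0.2523, 0.3495]
eef_rot: [3.14, 0.001, 1.814]
force: [-3.3, -8.2, 10.3]
grip_width: 0.0601
grip_force: 15.0
```

Run:
```python
from h import *
o=ctrl.get_obs();print(o["ee_pos"],o["force"],o["moment"])
c=cam("scene")
cv2.imwrite("pics/z6.png",cv2.resize(c["image"][195:270,395:495,::-1],(600,450),interpolation=cv2.INTER_CUBIC))
```

```text
[0.5386151  0.25229241 0.34951507] [-3.34219543 -8.2059054  10.31762694] [-1.26696745  0.6478324   0.13752424]
```

View pics/z6.png

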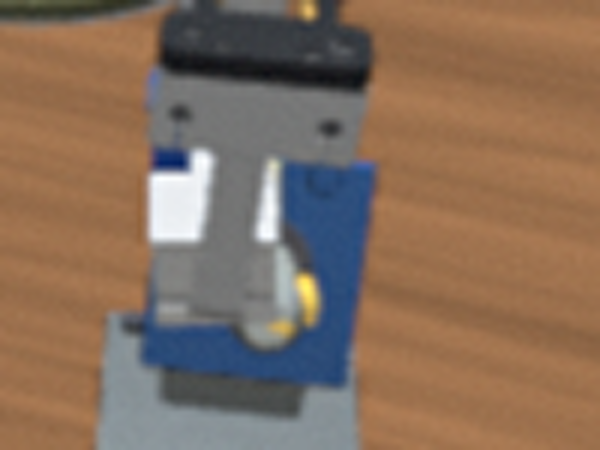

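The foot edge, at (160,322) to (245,318), now slopes against the level plate edge, and the lug has swung left to (170,160). So the hub has pivoted front-up by about 14°. A bit more, then back off and turn it into line.

Emit:
servo_tool --pt "1 0 0 -0.1 0" --pt "1 0 0 -0.2 0" --pt "1 0 0 -0.2 0" --pt "1 0 0 2 0" --pt "1 0 0 4 0" --pt "1 0 0 4 0"

```text
time_s: 15.15
ee_pos: [0.5385, 0.2529, 0.3891]
eef_rot: [3.139, -0.0, 1.814]
force: [0.5, 0.7, -2.7]
grip_width: 0.0597
grip_force: 15.0
```

Run:
```python
from h import *
o=ctrl.get_obs();print(o["ee_pos"],o["force"],o["moment"],o["time_s"])
c=cam("scene")
cv2.imwrite("pics/z7.png",cv2.resize(c["image"][180:270,395:495,::-1],(600,540),interpolation=cv2.INTER_CUBIC))
```

```text
[0.53847933 0.25285838 0.3891406 ] [ 0.46407293  0.69459209 -2.74294546] [ 0.0063042  -0.13475798  0.02838247] 15.15
```

View pics/z7.png

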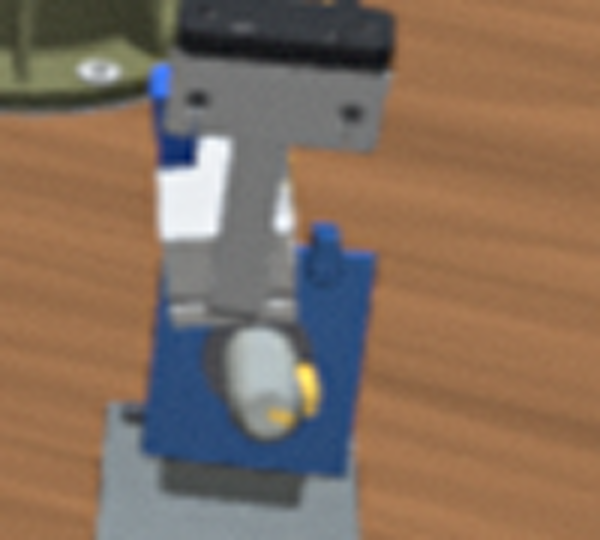

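The foot edge from (170,322) to (295,308) gives about 15–17° of tilt, close enough for the bore to line itself up. Turning it into line in front of the shaft.

Emit:
servo_tool --pt "1 2 2 2 -10" --pt "1 4.5 3.0 2 -20" --pt "1 4.5 3.0 2 -30" --pt "1 4.5 3.0 2 -40" --pt "1 4.5 3.0 2 -50" --pt "1 4.5 3.0 2 -60" --pt "1 4.5 3.0 2 -70" --pt "1 4.5 3.0 2 -80" --pt "1 4.5 3.0 2 -90" --pt "1 4.5 3.0 2 -90" --pt "1 4.5 3.0 2 -90" --pt "1 4.5 3.0 -2 -90" --pt "1 4.5 3.0 -5.9 -90" --pt "1 4.5 3.0 -5.9 -90" --pt "1 4.5 3.0 -5.9 -90"

```text
time_s: 17.08
ee_pos: [0.5837, 0.2829, 0.3309]
eef_rot: [-3.141, -0.002, 0.244]
force: [-0.5, 0.0, -2.6]
grip_width: 0.0599
grip_force: 15.0
```

Run:
```python
from h import *
o=ctrl.get_obs();p=o["ee_pos"];print(p,o["eef_rot"],o["force"],o["time_s"])
c=cam("scene");t=cam("top")
print("grasp point px",proj(c,[p[0],p[1],p[2]-.18]),proj(t,[p[0],p[1],p[2]-.18]))
f=lambda im,x,y,w,h:cv2.resize(im[y:y+h,x:x+w,::-1],(400,500),interpolation=cv2.INTER_CUBIC)
cv2.imwrite("pics/z8.png",np.hstack([f(c["image"],405,190,80,100),f(t["image"],175,225,80,100)]))
```

```text
[0.58370948 0.28293732 0.33094711] [-3.14123954e+00 -2.08959287e-03  2.44404413e-01] [-0.53653345  0.02365597 -2.60744247] 17.075
grasp point px [439.71893695 253.3096203 ] [206.37530712 245.15259264]
```

View pics/z8.png

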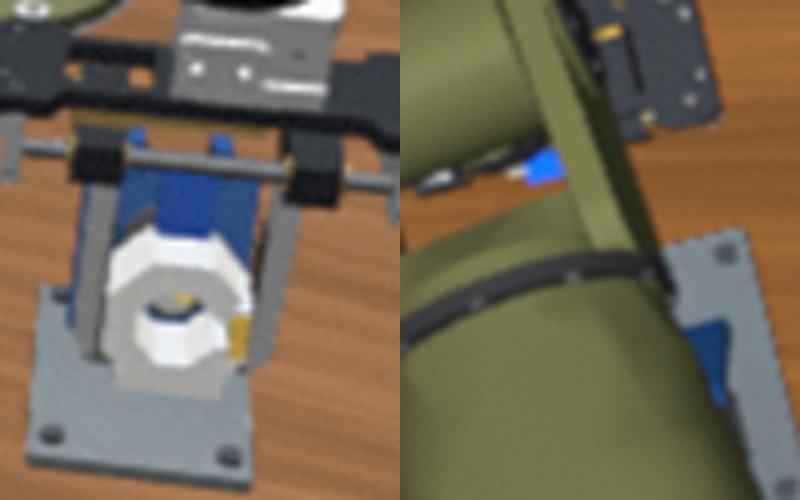

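Run:
```python
from h import *
c=cam("scene")
p=np.array([.5837,.2829,.1509])
for tilt in(12,16,20):
    a=np.radians(tilt); u=np.array([np.cos(a)*.971,np.cos(a)*.24,np.sin(a)]); w=np.array([-np.sin(a)*.971,-np.sin(a)*.24,np.cos(a)])
    for d in(-.003,0,.003):
        f=p+np.array([0,0,d])+.022*u; print(tilt,d,"borefront",proj(c,f).round(1),"bore top/bot",proj(c,f+.016*w).round(1),proj(c,f-.016*w).round(1),"foot front",proj(c,f-.03*w).round(1),"bodytop",proj(c,f+.03*w).round(1))
```

```text
12 -0.003 borefront [439.7 258.5] bore top/bot [440.7 251.6] [438.7 265.3] foot front [437.8 271.2] bodytop [441.7 245.5]
12 0 borefront [439.9 257.3] bore top/bot [440.9 250.4] [438.9 264.1] foot front [438. 270.] bodytop [441.8 244.3]
12 0.003 borefront [440.1 256.2] bore top/bot [441.1 249.2] [439.1 263. ] foot front [438.2 268.9] bodytop [442.  243.1]
16 -0.003 borefront [439.8 257.8] bore top/bot [440.8 250.7] [438.8 264.8] foot front [438.  270.9] bodytop [441.7 244.4]
16 0 borefront [440.  256.6] bore top/bot [441.  249.5] [439.  263.7] foot front [438.1 269.8] bodytop [441.9 243.3]
16 0.003 borefront [440.2 255.5] bore top/bot [441.2 248.4] [439.2 262.5] foot front [438.3 268.7] bodytop [442.1 242.1]
20 -0.003 borefront [439.9 257.1] bore top/bot [440.9 249.9] [438.9 264.3] foot front [438.1 270.5] bodytop [441.8 243.5]
20 0 borefront [440.1 256. ] bore top/bot [441.1 248.7] [439.1 263.2] foot front [438.3 269.4] bodytop [442.  242.3]
20 0.003 borefront [440.3 254.8] bore top/bot [441.3 247.5] [439.3 262. ] foot front [438.5 268.3] bodytop [442.2 241.1]
```

Bore centre is at crop (176,328) with the nose stripe visible through it, and the tilt is about 19–20°. The hub sits 3 mm high and 1.5 mm to −y, so I correct that and then start the slide.

Emit:
servo_tool --pt "1 0 0.15 -0.3 0" --pt "1 0 0.15 -0.3 0" --pt "1 -0.9 -0.1 -0.65 0" --pt "1 -1.8 -0.3 -1 0" --pt "1 -2.3 -0.4 -1.15 0" --pt "1 -2.7 -0.55 -1.35 0" --pt "1 -2.7 -0.55 -1.35 0"

```text
time_s: 18.1
ee_pos: [0.5561, 0.2773, 0.3153]
eef_rot: [-3.142, 0.001, 0.243]
force: [-1.1, 0.9, -5.9]
grip_width: 0.0597
grip_force: 15.0
```

Emit:
servo_tool --pt "1 -0.45 -0.11 -0.17 0" --pt "1 -0.9 -0.22 -0.34 0" --pt "1 -0.9 -0.22 -0.34 0"

```text
time_s: 18.48
ee_pos: [0.5471, 0.275, 0.3119]
eef_rot: [3.141, 0.001, 0.243]
force: [-0.6, 0.8, -6.7]
grip_width: 0.0595
grip_force: 15.0
```

Emit:
servo_tool --pt "1 -0.45 -0.11 -0.17 0" --pt "1 -0.9 -0.22 -0.34 0" --pt "1 -0.9 -0.22 -0.34 0"

```text
time_s: 18.85
ee_pos: [0.538, 0.2728, 0.3086]
eef_rot: [3.141, 0.001, 0.243]
force: [-0.6, 0.1, -7.1]
grip_width: 0.06
grip_force: 15.0
```

Emit:
servo_tool --pt "1 0 0 -0.1 0" --pt "1 0 0 -0.1 0"

```text
time_s: 19.1
ee_pos: [0.5385, 0.2729, 0.308]
eef_rot: [-3.142, -0.0, 0.243]
force: [-0.1, 0.1, -3.7]
grip_width: 0.0602
grip_force: 15.0
```

Emit:
servo_tool --pt "1 0 0 -0.1 0" --pt "1 0 0 -0.1 0"

```text
time_s: 19.35
ee_pos: [0.5385, 0.273, 0.3075]
eef_rot: [-3.141, -0.001, 0.243]
force: [-1.6, -0.7, 3.2]
grip_width: 0.0599
grip_force: 15.0
```

Emit:
servo_tool --pt "1 -0.2 -0.05 -0.02 0" --pt "1 -0.45 -0.11 -0.1 0" --pt "1 -0.45 -0.11 -0.1 0"

```text
time_s: 19.73
ee_pos: [0.5346, 0.2718, 0.307]
eef_rot: [-3.141, -0.005, 0.243]
force: [9.6, 2.8, 3.7]
grip_width: 0.0598
grip_force: 15.0
```

Emit:
servo_tool --pt "1 -0.2 -0.05 -0.08 0" --pt "1 -0.45 -0.11 -0.17 0" --pt "1 -0.45 -0.11 -0.17 0"

```text
time_s: 20.1
ee_pos: [0.5307, 0.2706, 0.3065]
eef_rot: [-3.141, -0.009, 0.242]
force: [14.7, 2.3, 8.8]
grip_width: 0.0605
grip_force: 15.0
```

```bash
cat > asc.py <<'E'
from h import *
import sys
def asc(n,x0,y0,x1,y1):
    im=cam(n)["image"][y0:y1,x0:x1]; h=cv2.cvtColor(im,cv2.COLOR_RGB2HSV).astype(int)
    for j,r in enumerate(h):
        print(y0+j,"".join("Y" if 18<=a<=36 and s>100 and v>110 else "B" if 95<=a<=130 and s>120 else "W" if s<50 and v>190 else "g" if s<60 and v>100 else "d" if v<70 else "." for a,s,v in r))
asc("scene",422,212,460,268)
o=ctrl.get_obs(); print(o["ee_pos"],o["force"],o["moment"])
E
python3 asc.py
```

```text
212 ................YYYY..........dddd..dd
213 dddddd..................YYYYYY.......d
214 ddddddd..............................d
215 dddddd..g.gg.........................d
216 ddddddd.....g........................d
217 ddddddd.ggggggggg........g..g........d
218 ddddddd.gggggggggggggggggg...g........
219 dddddddddd......gggggggggggggggggggggg
220 dddddddd.BB...............gggggggggggg
221 dddddddBBBBBBBBBBBBBBBBBBB.........ggg
222 ddddddBBBBBBBBBBBBBBBBBBBBBBBB.....d..
223 dd.ddddBBBBBBBBBBBBBBBBBBBBBBBBBBBB...
224 gggggg.BBBBBBBBBBBBBBBBBBBBBBBBBBBB...
225 gggggg.BBBBBBBBBBBBBBBBBBBBBBBBBBBB..d
226 gggggg.BBBBBBBBBBBBBBBBBBBBBBBBBBBBgg.
227 gggggg.BBBBBBBBBBBBBBBBBBBBBBBBBBBBgg.
228 ggggggBBBBBBBBBBBBBBBBBBBBBBBBBBBB.ggg
229 ggggggBBBBBBBBBBBBBBBBBBBBBBBBBBBB.ggg
230 ggggg.BBBBBBBBBBBBBBBBBBBBBBBBBBBB.ggg
231 ggggg.BBBBB...BBBBBBBBBBBBBBBBBBBB.ggg
232 ggggg.BBBB.ggg.BBBBBBBBBBBBBBBBBB..ggg
233 gggg..BBB.ggWW..BBBBBBBBB.BBBBBBB..ggg
234 gggg..BBgggWWWWWW.......gg.BBBBBBd.ggg
235 gggg.BB.gWWWWWWWWWWWWWWWWWg.BBBBBd.ggg
236 gggg..ggWWWWWWWWWWWWWWWWWWWg.BBBBd.ggg
237 ggggggWWWWWWWWWWWWWWW
[... 718 characters left out ...]
gWWWWWWWWWWWWWWWWWWYYYYggggg..
255 g.ggggggggWWWWWWWWWWWWWWWW.YYY.gggg...
256 ...ggggggggWWWWWWWWWWWgggg.YYYggggg...
257 ....ggggggggWWWWWWWWWgggggg.Y.ggggg...
258 ....ggggggggggWWWWWWggggggggg.ggg.....
259 .....gggggggggggggggggggggggggggg.....
260 .....ggggggggggggggggggggggggggg......
261 ....ggggggggggggggggggggggggggggg.....
262 ggggggggggggggggggggggggggggggggg.....
263 ggggggggggggggggggggggggggggggggg.....
264 ggggggggggggggggggggggggggggggggg.....
265 ggggggggggggggggggggggggggggggggg.....
266 ggggggggggggggggggggggggggggggggg.....
267 ggggggggggggggggggggggggggggggggg.....
[0.53075479 0.27056881 0.30647589] [16.51121516  1.35368765  8.17807067] [ 0.28732635 -2.77662665 -0.21121724]
```

Run:
```python
from m3 import *
p=(.4655,.2552,.2425)
for x in(.06,.086,.093,.096,.1,.105,.110,.115): print(x,proj(s,W(p,(x,0,0))).round(2),"bodytop",proj(s,W(p,(x,0,.03))).round(2),"dab",proj(s,W(p,(x,.019,0))).round(2))
```

```text
0.06 [439.08 246.37] bodytop [440.79 233.78] dab [447.53 247.34]
0.086 [439.52 249.12] bodytop [441.27 236.25] dab [448.18 250.13]
0.093 [439.65 249.89] bodytop [441.41 236.94] dab [448.36 250.9 ]
0.096 [439.7  250.22] bodytop [441.47 237.23] dab [448.44 251.23]
0.1 [439.77 250.66] bodytop [441.55 237.63] dab [448.54 251.68]
0.105 [439.86 251.22] bodytop [441.64 238.13] dab [448.67 252.25]
0.11 [439.95 251.78] bodytop [441.74 238.64] dab [448.8  252.82]
0.115 [440.04 252.35] bodytop [441.84 239.15] dab [448.94 253.39]
```

The yellow dab (450,253) faces the shaft's +y side, and the resistance began right where the key's end is. The nose stripe at (441.6,249.3) suggests the key is turned slightly up. I back off, grip harder and try with the hub raised within its play.

Emit:
servo_tool --pt "1 0.45 0.11 0.17 0" --pt "1 0.7 0.17 0.26 0" --pt "1 0.7 0.17 0.26 0" --squeeze 30

```text
time_s: 20.62
ee_pos: [0.5362, 0.2724, 0.307]
eef_rot: [-3.142, 0.001, 0.243]
force: [-3.2, -1.7, 5.9]
grip_width: 0.0602
grip_force: 29.6
```

Emit:
servo_tool --pt "1 0 0 0.1 0" --pt "1 0 0 0.1 0"

```text
time_s: 20.88
ee_pos: [0.5363, 0.2724, 0.3074]
eef_rot: [3.141, 0.001, 0.243]
force: [-0.9, -0.2, -1.4]
grip_width: 0.0604
grip_force: 29.6
```

Emit:
servo_tool --pt "1 0 0 0.1 0" --pt "1 0 0 0.1 0"

```text
time_s: 21.12
ee_pos: [0.5364, 0.2723, 0.3084]
eef_rot: [3.141, 0.001, 0.243]
force: [0.4, -0.4, -4.2]
grip_width: 0.0603
grip_force: 29.6
```

Emit:
servo_tool --pt "1 0 0 0.08 0" --pt "1 -0.3 -0.07 -0.03 0" --pt "1 -0.5 -0.12 -0.11 0" --pt "1 -0.7 -0.17 -0.18 0" --pt "1 -0.7 -0.17 -0.18 0"

```text
time_s: 21.75
ee_pos: [0.5304, 0.2708, 0.3085]
eef_rot: [-3.141, -0.008, 0.243]
force: [14.8, 4.0, -3.8]
grip_width: 0.0602
grip_force: 29.9
```

Emit:
servo_tool --pt "1 0 0 0.1 0" --pt "1 0 0 0.1 0"

```text
time_s: 22.0
ee_pos: [0.5302, 0.2709, 0.3089]
eef_rot: [-3.141, -0.006, 0.243]
force: [12.2, 3.8, -7.2]
grip_width: 0.0598
grip_force: 29.9
```

Emit:
servo_tool --pt "1 0 0 0.1 0" --pt "1 0 0 0.1 0"

```text
time_s: 22.25
ee_pos: [0.53, 0.2709, 0.3094]
eef_rot: [-3.141, -0.004, 0.243]
force: [10.6, 4.5, -8.1]
grip_width: 0.0596
grip_force: 30.0
```

Emit:
servo_tool --pt "1 0 0 0.1 0" --pt "1 0 0 0.1 0"

```text
time_s: 22.5
ee_pos: [0.5298, 0.271, 0.3099]
eef_rot: [-3.141, -0.003, 0.243]
force: [9.2, 5.1, -10.7]
grip_width: 0.0597
grip_force: 30.0
```

Emit:
servo_tool --pt "1 0 0 -0.15 0" --pt "1 0 0 -0.3 0" --pt "1 0 0 -0.3 0"

```text
time_s: 22.88
ee_pos: [0.5299, 0.2709, 0.3083]
eef_rot: [-3.141, -0.004, 0.243]
force: [5.3, 2.4, 0.1]
grip_width: 0.0598
grip_force: 29.9
```

Emit:
servo_tool --pt "1 0 0 -0.1 0" --pt "1 0 0 -0.1 0"

```text
time_s: 23.12
ee_pos: [0.5298, 0.2708, 0.3072]
eef_rot: [-3.141, -0.004, 0.243]
force: [5.4, 1.6, 0.2]
grip_width: 0.0602
grip_force: 29.9
```

Emit:
servo_tool --pt "1 0 0 -0.1 0" --pt "1 0 0 -0.1 0"

```text
time_s: 23.38
ee_pos: [0.5298, 0.2709, 0.3068]
eef_rot: [-3.141, -0.004, 0.243]
force: [2.6, 0.1, 7.2]
grip_width: 0.0598
grip_force: 29.9
```

Emit:
servo_tool --pt "1 0 0 -0.1 0" --pt "1 0 0 -0.1 0"

```text
time_s: 23.62
ee_pos: [0.5298, 0.2708, 0.3066]
eef_rot: [-3.141, -0.005, 0.243]
force: [0.8, -0.6, 14.7]
grip_width: 0.0597
grip_force: 29.9
```

```bash
python3 asc.py | sed -n '24,50p;57,58p'
```

```text
235 ggggg.B.ggWWWWWWWWWWWWWWWg.BBBBBBd.ggg
236 gggg...gWWWWWWWWWWWWWWWWWWg.BBBBBd.ggg
237 gggg..gWWWWWWWWWWWWWWWWWWWWg.BBBBdgggg
238 ggggggWWWWWWWWWWWWWWWWWWWWWWgBBBBdgggg
239 gggggWWWWWWWgggggggWWWWWWWWWg.BBB.gggg
240 gggggWWWWWWggggggggggggggWWWWg.Bd.gggg
241 gggggWWWWWgggggggggggggggWWWWWg.d.gggg
242 gggggWWWWggggggggggggggggggWWWWg..gggg
243 gggggWWgggggggggggggggggggggWWWg..gggg
244 ggggggggggggggggggggggggggggWWWg.ggggg
245 gggggggggggggggggggggggggggggWWggggggg
246 gggggggggggggggggggggggggggggWWgggggg.
247 gggggggggggggggggggggggggggggWWgggggg.
248 gggggggggggg.ggggg...ggggggg...gggggg.
249 gggggggggWWg.gggggYYYYggWWggYYYYggggg.
250 gggggggggWWgg.ggggg.YYggWWW.YYYYgggg..
251 gggggggggWWWgggggggggggWWWW.YYY.gggg..
252 gggggggggWWWWgggggggggWWWWW.YYY.gggg..
253 gggggggggWWWWWWgggggWWWWWWW.YYYggggg..
254 ggggggggggWWWWWWWWWWWWWWWWW.YYYggggg..
255 .g.ggggggggWWWWWWWWWWWWWWWgYYYYgggg...
256 ....ggggggggWWWWWWWWWWWWggg.YY.gggg...
257 ....ggggggggWWWWWWWWWWgggggWgggggg....
258 .....gggggggggWWWWWWWgggggWWggggg.....
259 .....ggggggggggggggggggggggggggg......
260 .....gggggggggggggggggggggggggggg.....
261 .....gggggggggggggggggggggggggggg.....
[0.52978893 0.27086347 0.30664772] [-0.1242922  -1.08967768 14.31959825] [-0.23900799  0.17850504  0.03621466]
```

Run:
```python
from h import *
im=cv2.imread("pics/scene0.png").astype(int); now=cam("scene")["image"][:,:,::-1].astype(int)
for n,I in(("t0",im),("now",now)):
    y=(I[...,2]-I[...,0]); print(n)
    for r in range(238,254): print(r,y[r,434:452])
```

```text
t0
238 [  0  -3  -7 -13 -12 -14 -14 -10  -7  -4  -3  -6 -17 -57 -78 -79 -77 -77]
239 [ -1  -5  -8 -12 -14 -14 -14 -10  -8  -4  -2  -3 -17 -51 -77 -79 -78 -74]
240 [  0  -3 -11 -11 -14 -14 -13 -13  -9  -3  28  60  34 -32 -74 -79 -77 -78]
241 [ -2  -5 -11 -13 -15 -14 -13 -11 -11   3  75 145 126  24 -63 -82 -79 -76]
242 [ -1  -7  -8 -13 -14 -15 -13 -11 -12   1  72 144 152  63 -46 -82 -78 -76]
243 [ -3  -6  -7 -14 -15 -15 -15 -11 -12  -9  34 125 151  87 -27 -78 -81 -75]
244 [ -1  -3  -7 -12 -13 -14 -13 -13 -13 -14  10 108 151 104  -4 -72 -80 -79]
245 [  0  -2  -4  -7  -8  -8  -8 -10 -12 -12   1  78 143 100   0 -68 -79 -77]
246 [  1  -1  -1  -2  -2  -4  -4  -8  -6  -6  -2  49 118  88  -6 -70 -77 -78]
247 [  0  -1   0  -2  -1   3  11   6   4  -5  -4  48 107  56 -34 -78 -80 -79]
248 [  2   0   0  -2   0  27  68  65  52  27   7  42  89  32 -47 -77 -77 -77]
249 [ -2   1   0  -2   2  35  93 113 115  79  26  -4   4 -33 -71 -79 -76 -78]
250 [-15   1   2  -1  -2  10  36  59  86  69  10 -45 -65 -76 -77 -75 -76 -78]
251 [-46 -13   0   2   0   0   2   8  20  10 -36 -69 -80 -77 -80 -78 -76 -79]
252 [
[... 540 characters left out ...]
  3 -2 -5 -8 -5 -2 -2  1  1  3  3  4  4  3  3  5  1]
245 [  3   0  -2  -7 -10  -8  -4  -8  -8  -1   2   3   4   5   3   3   3  -1]
246 [ 0 -2 -1 -2 -3 -4 -3 -6 -6 -4  0  2  2  1  3  2 -1 -7]
247 [-1  0  0 -1 -3  3 11  5  2 -2 -2  4  9  5  1  3 13  6]
248 [-4 -1 -2 -2  1 27 70 67 52 28  8 14 19  9  2 12 58 65]
249 [ -2   0  -1  -2   2  35  92 115 113  79  24   0  -2  -3   1  18  81 119]
250 [  3   0   2  -1  -2   9  37  59  85  60  10  -7  -7  -8   7  46 109 136]
251 [  5   1  -1  -1  -1  -1   2   5  15   8   0  -3  -6 -10  10  62 120 134]
252 [  2  -3  -5  -4  -1  -3  -2  -3   0   1   4   0  -7 -10   9  65 120 132]
253 [  2  -5 -12  -9  -8 -10  -7   0   4   5   5   0  -6 -11   7  68 125 132]
```

Emit:
servo_tool --pt "1 0 0 0.1 0" --pt "1 -0.15 -0.03 0.05 0" --pt "1 -0.3 -0.07 0 0" --pt "1 -0.3 -0.07 0 0" --squeeze 60

```text
time_s: 24.22
ee_pos: [0.5272, 0.2702, 0.3061]
eef_rot: [-3.141, -0.007, 0.243]
force: [8.6, 1.8, 6.7]
grip_width: 0.0596
grip_force: 59.9
```

Emit:
servo_tool --pt "1 -0.15 -0.03 -0.05 0" --pt "1 -0.2 -0.05 -0.07 0"

```text
time_s: 24.48
ee_pos: [0.5254, 0.2697, 0.3056]
eef_rot: [-3.141, -0.008, 0.243]
force: [12.7, 4.3, 6.2]
grip_width: 0.0599
grip_force: 59.9
```

```bash
cat > st.py <<'E'
from h import *
I=cam("scene")["image"].astype(int); y=np.clip(I[...,0]-I[...,2],0,None)
for c in range(440,444): print("stripe",c,(y[246:253,c]*np.arange(246,253)).sum()/y[246:253,c].sum(), end=" ")
m=np.zeros_like(y); m[240:266,446:458]=y[240:266,446:458]; m[m<60]=0
v,u=np.nonzero(m); print("\ndab",(u*m[v,u]).sum()/m.sum(),(v*m[v,u]).sum()/m.sum())
W=(I.min(2)>190); print("bodytop transition rows",[ (c,[r for r in range(232,250) if W[r,c]][-1]) for c in (436,438,440)])
o=ctrl.get_obs();print(o["ee_pos"],o["force"],o["time_s"])
E
python3 st.py
```

```text
stripe 440 248.73831775700936 stripe 441 248.9407114624506 stripe 442 249.2089552238806 stripe 443 249.29885057471265 
dab 452.8746760459089 255.38115512773047
bodytop transition rows [(436, 237), (438, 238), (440, 238)]
[0.52542828 0.26972784 0.30562544] [12.93685377  3.26612153  6.86433629] 24.525
```

Emit:
servo_tool --pt "1 -0.15 -0.03 -0.05 0" --pt "1 -0.3 -0.07 -0.1 0" --pt "1 -0.3 -0.07 -0.1 0"

```text
time_s: 24.9
ee_pos: [0.5224, 0.269, 0.3046]
eef_rot: [-3.141, -0.008, 0.243]
force: [10.6, 2.0, 6.0]
grip_width: 0.0597
grip_force: 59.9
```

```bash
sed -i 's/m\[m<60\]=0/m[m<90]=0;m[:,453:]=0/' st.py; python3 st.py; python3 asc.py | sed -n '22,50p'
```

```text
stripe 440 248.7345971563981 stripe 441 248.9840637450199 stripe 442 249.23420074349443 stripe 443 249.30541871921181 
dab 450.8352520841604 251.09368797141724
bodytop transition rows [(436, 237), (438, 237), (440, 237)]
[0.52237819 0.26903021 0.30459879] [10.09202675  3.13342024  6.87637941] 24.95
233 ggggg.BBB.gWWW........BB..BBBBBBBd.ggg
234 ggggg.BBggWWWWWWWWWWWWggWg.BBBBBBd.ggg
235 gggg...ggWWWWWWWWWWWWWWWWWgBBBBBBdgggg
236 gggg..gWWWWWWWWWWWWWWWWWWWg.BBBBBdgggg
237 ggggggWWWWWWWWWWWWWWWWWWWWWg.BBBB.gggg
238 gggggWWWWWWWgggggggWWWWWWWWWg.BBd.gggg
239 gggggWWWWWWgggggggggggggWWWWWg.Bd.gggg
240 gggggWWWWWggggggggggggggggWWWg..dggggg
241 gggggWWWWggggggggggggggggggWWWWgdggggg
242 gggggWWgggggggggggggggWgggggWWWg.ggggg
243 gggggggggggggggWWWWgggggggggWWWg.ggggg
244 gggggggggWgggggWWWgggggggggggWWgggggg.
245 gggggggggggggggggggggggggggggWWgggggg.
246 gggggggggggggggggggggggggggggWWgggggg.
247 gggggggggggggggggggggggggggg...gggggg.
248 gggggggggWWg.ggggg...ggggWggYYYYgggg..
249 gggggggggWWg.gggggYYYY.gWWg.YYY.gggg..
250 gggggggggWWgg.ggggg.YYggWWWYYYY.gggg..
251 gggggggggWWWgggggggggggWWWWYYYYggggg..
252 gggggggggWWWWgggggggggWWWWWYYYYggggg..
253 gggggggggWWWWWWgggggWWWWWWWYYYYgggg...
254 .ggggggggggWWWWWWWWWWWWWWWWYYYYgggg...
255 B.B.ggggggggWWWWWWWWWWWWggg.YY.gggg...
256 ..BB.gggggggWWWWWWWWWWggggWWgggggg....
257 .....ggggggggWWWWWWWggggggWWggggg.....
258 .....ggggggggggggggggggggggg..gg......
259 .....ggggggggggggggggggggggg...gg.....
260 .....gggggggggggggggggggggggggggg.....
261 .....gggggggggggggggggggggggggggg.....
```

Emit:
servo_tool --pt "1 0 0 0.06 0" --pt "1 -0.2 -0.05 -0.02 0" --pt "1 -0.45 -0.11 -0.11 0" --pt "1 -0.45 -0.11 -0.11 0"

```text
time_s: 25.5
ee_pos: [0.5177, 0.2679, 0.303]
eef_rot: [-3.141, -0.007, 0.243]
force: [8.4, 2.9, 5.0]
grip_width: 0.0598
grip_force: 59.9
```

```bash
python3 st.py
```

```text
stripe 440 248.7570093457944 stripe 441 248.9840637450199 stripe 442 249.23863636363637 stripe 443 249.2931937172775 
dab 450.6663964329145 250.45804620997163
bodytop transition rows [(436, 236), (438, 237), (440, 237)]
[0.5176889  0.26795581 0.30305473] [8.70249374 2.70799822 5.22836363] 25.55
```

Emit:
servo_tool --pt "1 -0.2 -0.05 -0.07 0" --pt "1 -0.45 -0.11 -0.17 0" --pt "1 -0.45 -0.11 -0.17 0"

```text
time_s: 25.92
ee_pos: [0.5132, 0.2669, 0.3016]
eef_rot: [-3.14, -0.007, 0.243]
force: [10.0, 3.3, 6.2]
grip_width: 0.0595
grip_force: 59.9
```

Emit:
servo_tool --pt "1 -0.2 -0.05 -0.07 0" --pt "1 -0.45 -0.11 -0.17 0" --pt "1 -0.45 -0.11 -0.17 0"

```text
time_s: 26.3
ee_pos: [0.5088, 0.2659, 0.3001]
eef_rot: [-3.14, -0.008, 0.243]
force: [8.8, 3.1, 7.3]
grip_width: 0.0596
grip_force: 59.9
```

```bash
python3 st.py; python3 asc.py | sed -n '6,48p'
```

```text
stripe 440 248.7027027027027 stripe 441 248.8705035971223 stripe 442 249.16370106761565 stripe 443 249.265625 
dab 450.3894317770539 249.28411147303655
bodytop transition rows [(436, 235), (438, 236), (440, 236)]
[0.50881655 0.26585082 0.30009184] [9.10595098 3.12187129 7.38339948] 26.35
217 dddddddd...dd..........gggggggggggggg.
218 ddddddddBBBB..gBBBBBBBB.........gggggg
219 dddddddBBBBBgg.BBBBBBBBBBBBB..........
220 dddddddBBBBBBBBBBBBBBBBBBBBBB........d
221 .ggg...BBBBBBBBBBBBBBBBBBBBBB.gggggg.d
222 gggggg.BBBBBBBBBBBBBBBBBBBBBBBBBBB.g.d
223 gggggg.BBBBBBBBBBBBBBBBBBBBBBBBBBB.g.d
224 gggggggBBBBBBBBBBBBBBBBBBBBBBBBBBB.g..
225 gggggg.BBBBBBBBBBBBBBBBBBBBBBBBBBB.ggg
226 gggggg.BBBBBBBBBBBBBBBBBBBBBBBBBBBgggg
227 gggggg.BBBBBBBBBBBBBBBBBBBBBBBBBB.gggg
228 ggggg..BBBBBBBBBBBBBBBBBBBBBBBBBB..ggg
229 ggggg.BBBBBBBBBBBBBBBBBBBBBBBBBBB..ggg
230 ggggg.BBBBB...BBBBBBBBBBBBBBBBBBB.gggg
231 ggggg.BBBB.gWW...BBBBBBBBBBBBBBBBdgggg
232 ggggg.BB..gWWWWWWg......g.BBBBBBBdgggg
233 ggggg.B.gWWWWWWWWWWWWWWWWg.BBBBBBdgggg
234 gggg...gWWWWWWWWWWWWWWWWWWg.BBBBd.gggg
235 gggg.ggWWWWWWWWWWWWWWWWWWWWg.BBBd
[... 337 characters left out ...]
ggWWWgggggg.
244 gggggggggggggggWWWgWggggggggWWWgggggg.
245 gggggggggggggggggggggggggggg.gWggggg..
246 gggggggggggggggggggggggg.Wg.YYY.gggg..
247 ggggggggWWWgggggggggggg.YggYYYYggggg..
248 gggggggggWWg.gggggYY.ggg.W.YYYYggggg..
249 gggggWggWWWg.gggggYYYYggWWWYYYYggggg..
250 gggggWgggWWgg.ggggg.YYgWWWWYYYYgggg...
251 gggggggggWWWgggggggggggWWWWYYY.gggg...
252 .g.gggggggWWWgggggggggWWWWWYYY.gggg...
253 B.B.gggggggWWWWWggggWWWWgggYYY.gggg...
254 BBBB.gggggggWWWWWWWWWWgggggWggggg.....
255 BBBBBggggggggWWWWWWWWggggWWggggg......
256 ...BBggggggggggggggggggggWgg...g......
257 .....gggggggggggggggggggggg.BB.g......
258 .....gggWgggggggggggggWggg.BBB.g......
259 .....ggggggggggggWWWggggggg....g......
```

Emit:
servo_tool --pt "1 -0.2 -0.05 -0.07 0" --pt "1 -0.45 -0.11 -0.17 0" --pt "1 -0.45 -0.11 -0.17 0"

```text
time_s: 26.78
ee_pos: [0.5042, 0.2647, 0.2983]
eef_rot: [-3.14, -0.008, 0.243]
force: [8.4, 2.3, 7.6]
grip_width: 0.0597
grip_force: 59.9
```

Emit:
servo_tool --pt "1 -0.2 -0.05 -0.07 0" --pt "1 -0.45 -0.11 -0.17 0" --pt "1 -0.45 -0.11 -0.17 0"

```text
time_s: 27.15
ee_pos: [0.4998, 0.2636, 0.2966]
eef_rot: [-3.14, -0.007, 0.243]
force: [8.7, 3.2, 7.6]
grip_width: 0.0597
grip_force: 59.9
```

```bash
python3 st.py
```

```text
stripe 440 248.70319634703196 stripe 441 248.85611510791367 stripe 442 249.17730496453902 stripe 443 249.3041237113402 
dab 449.76980290070657 248.15693566381555
bodytop transition rows [(436, 234), (438, 235), (440, 235)]
[0.49977192 0.26362756 0.29661909] [8.88491621 2.93526999 8.74997377] 27.2
```

Emit:
servo_tool --pt "1 -0.2 -0.05 -0.07 0" --pt "1 -0.45 -0.11 -0.17 0" --pt "1 -0.45 -0.11 -0.17 0"

```text
time_s: 27.58
ee_pos: [0.4953, 0.2625, 0.295]
eef_rot: [-3.14, -0.007, 0.243]
force: [8.4, 3.1, 8.2]
grip_width: 0.0595
grip_force: 59.9
```

Emit:
servo_tool --pt "1 -0.2 -0.05 -0.07 0" --pt "1 -0.45 -0.11 -0.17 0" --pt "1 -0.45 -0.11 -0.17 0"

```text
time_s: 27.95
ee_pos: [0.4908, 0.2614, 0.2933]
eef_rot: [-3.141, -0.007, 0.243]
force: [8.2, 2.6, 8.4]
grip_width: 0.0599
grip_force: 59.9
```

Emit:
servo_tool --pt "1 -0.2 -0.05 -0.07 0" --pt "1 -0.4 -0.1 -0.15 0" --pt "1 -0.4 -0.1 -0.15 0"

```text
time_s: 28.32
ee_pos: [0.4869, 0.2604, 0.2918]
eef_rot: [-3.141, -0.008, 0.243]
force: [8.4, 1.5, 8.8]
grip_width: 0.0597
grip_force: 59.9
```

```bash
python3 st.py;python3 asc.py | sed -n '1,48p'
```

```text
stripe 440 248.7027027027027 stripe 441 248.87003610108303 stripe 442 249.18861209964413 stripe 443 249.29473684210527 
dab 448.78104100029077 246.3864495492876
bodytop transition rows [(436, 233), (438, 233), (440, 234)]
[0.4868713  0.26039623 0.29182121] [7.78057659 1.02357373 8.76792298] 28.375
212 ddddddd..ggg........................dd
213 ddddddd.ggggggggggggg................d
214 dddddddd...gggggggggggggggggggg.......
215 dddddddd....d........ggggggggggggggg..
216 ddddddd.BBBBg..BBBBBB..........gggggg.
217 ddddddd.BBBBg..BBBBBBBBBBBBB.........d
218 ddddddd.BBBB...BBBBBBBBBBBBBBg.....ddd
219 ggg....BBBBBgg.BBBBBBBBBBBBBBg......dd
220 gggggg.BBBBBBBBBBBBBBBBBBBBBBg....g.dd
221 gggggg.BBBBBBBBBBBBBBBBBBBBBB.ggggg.dd
222 gggggg.BBBBBBBBBBBBBBBBBBBBBBBBBB.gg.d
223 gggggg.BBBBBBBBBBBBBBBBBBBBBBBBBB.gggg
224 gggggg.BBBBBBBBBBBBBBBBBBBBBBBBBB.gggg
225 .ggggg.BBBBBBBBBBBBBBBBBBBBBBBBBB.gggg
226 ggggg.BBBBBBBBBBBBBBBBBBBBBBBBBB..gggg
227 ggggg.BBBBBBBBBBBBBBBBBBBBBBBBBB..gggg
228 ggggg.BBBBB..BBBBBBBBBBBBBBBBBBB..gggg
229 ggggg.BBB.ggW.....BBBBB.BBBBBBBBd.gggg
230 ggggg.BB.gWWWWWWWWg....
[... 562 characters left out ...]
g.YY.gggg...
244 ggggggggWggggggWWWgWgggYY..YYY.gggg...
245 gggggggggWggggggggggggg.YYYYYY.gggg...
246 gggggWggWWggggggggggggg.YYYYYY.gggg...
247 gggggWggWWWgggggggggggg.YYYYYYggggg...
248 gggggggggWWg.gggggYY.gg...YYYYgggg....
249 gggggggggWWg.gggggYYYY.ggW.YYYgggg....
250 .g.ggggggggg..ggggg.YYgggW.YY.gggg....
251 BBB.ggggggggg.ggggggggggWgW..gggg.....
252 BBBB.gggggggggggggggggggWWgggggg......
253 BBBBBgggWgggggggggggggggWWgg.ggg......
254 BBBBBggggggggggggggggWgWWgg.BB.g......
255 BBBBBggWgggggggWgWgggggWWg.BBBBg......
256 ...B.gggggggggggggggggggg.BBBBBg......
257 ......ggggggggggggggggggg.BBBB.g......
258 ..............ggggggggggg.BBBB.g......
259 .............d........ggggg....g......
```

The key's end shows in the keyway at (446,246), in line with the dab, so the hub is keyed and going on. The grip sits far back on the hub, so I regrip further forward to keep the fingers clear of the plate.

Emit:
servo_tool --pt "0.2 0 0 0 0" --pt "0.2 0 0 0 0" --pt "0.2 0 0 0 0"

```text
time_s: 28.8
ee_pos: [0.4858, 0.2601, 0.2892]
eef_rot: [3.142, 0.001, 0.243]
force: [0.2, 0.4, -0.5]
grip_width: 0.0749
grip_force: 0.0
```

```bash
python3 st.py
```

```text
stripe 440 248.69406392694063 stripe 441 248.86785714285713 stripe 442 249.15357142857144 stripe 443 249.2901554404145 
dab 449.0675526024363 245.86461794019934
bodytop transition rows [(436, 238), (438, 238), (440, 238)]
[0.48581284 0.26012071 0.2892433 ] [-0.21379716  0.49153107  0.38284247] 28.85
```

```bash
python3 asc.py | sed -n '1,48p'
```

```text
212 dddd..................................
213 ddddggggggggggg.......................
214 dddd.gggggggggggggggggggg.............
215 dddd...........ggggggggggggggggggg....
216 ddd......BB...B.........gggggggggggggg
217 ddd....gBBBBg.BBBBBBBBB..d........gggg
218 ddd.....BBB.g.BBBBBBBBBBg.BBB........d
219 ........BBBB.BBBBBBBBBBB..BBBg........
220 gggBBBBBBBBBBBBBBBBBBBBB.BBBBg........
221 gggBBBBBBBBBBBBBBBBBBBBBBBBBB.gggg....
222 gggBBBBBBBBBBBBBBBBBBBBBBBBBBBBBBB.g.g
223 gggBBBBBBBBBBBBBBBBBBBBBBBBBBBBBBBBg.g
224 gggBBBBBBBBBBBBBBBBBBBBBBBBBBBBBBBB..g
225 gg.BBBBBBBBBBBBBBBBBBBBBBBBBBBBBBBB.gg
226 gg.BBBBBBBBBBBBBBBBBBBBBBBBBBBBBBBB..g
227 g..BBBBBBBBBBBBBBBBBBBBBBBBBBBBBBBB..g
228 g..BBBBBBBBBBBBBBBBBBBBBBBBBBBBBBBB..g
229 g.BBBBBBBB.g..BBBBBBBBBBBBBBBBBBBBBd.g
230 g.BBBBBBBggWWWWg.......g.BBBBBBBBBBd.g
231 g.BBBBB.gWWWWWWWWWWWWWWWg.BBBBBBBBBd.g
232 g.BBBB.gWWWWWWWWWWWWWWWWWg.BBBBBBBBdgg
233 g.BBB.gWWWWWWWWWWWWWWWWWWWg.BBBBBBBdgg
234 g.BB.gWWWWWWWWWWWWWWWWWWWWWgBBBBBBB.gg
235 ..B.gWWWWWWWWWWWWWWWWWWWWWWWgBBBBBd.gg
236 .BB.WWWWWWWWWWWWWWWWWWWWWWWWg.BBBBd.gg
237 .BB.WWWWWWWWWWWWWWWWW
[... 263 characters left out ...]
W.YY..Bdgggg
244 BBBggWWWWggggggWWWgWgggYYYYYYY..Bdgggg
245 BBBggWWWWWgggggggggggggYYYYYYY..B.gggg
246 BBBggWWWWWggggggggggggg.YYYYYYg...gggg
247 BBBggWWWWWWgggggggggggg.Y.YYYYg.d.gggg
248 BB.ggWWWWWWg.gggggYY.gg..g.YYYg.dggggg
249 BB.gWWWWWWWg.gggggYYYY.ggW.YYYg.dgggg.
250 BBB.gWWWWWWgg.ggggg.YYggWWg.Y.g..gggg.
251 BBBBggWWWWWgggggggggggggWWWWgg...gggg.
252 BBBB.ggWWWWWgggggggggggWWWWWg.B..ggg..
253 BBBBB.ggWWWWWgggggggggWWWWgg.BB.gg....
254 BBBBB.ggWWWWWWWWgggWWWWWWWg.BBB.......
255 BBBBB.gWWWWWWWWWWWWWWWWWWggBBBBg......
256 ...BB.ggWWWWWWWWWWWWWWWWWg.BBB.g......
257 ......ggggggggggggggggWWWg.BBB.g......
258 ...........g.ggggggggggggg.BBB.gg.....
259 ...............dd......gggg....g......
```

The front face is now evenly lit, so the hub has settled square to the shaft. The lug at cols 436–445 sits between the fork blocks (cols 430–433 and 448–450), and the foot edge at row 257 puts the front within about 2 mm of home. I regrip and press it to the stop.

Emit:
servo_tool --pt "0.3 0 0 0 0" --pt "1 0 0 0 0" --pt "1 0 0 0 0" --pt "1 0 0 0 0" --squeeze 25

```text
time_s: 29.4
ee_pos: [0.4859, 0.2601, 0.2894]
eef_rot: [-3.142, 0.0, 0.243]
force: [-1.5, -0.1, -0.4]
grip_width: 0.0604
grip_force: 25.0
```

Emit:
servo_tool --pt "1 -0.1 -0.02 -0.03 0" --pt "1 -0.2 -0.05 -0.07 0" --pt "1 -0.2 -0.05 -0.07 0"

```text
time_s: 29.78
ee_pos: [0.4838, 0.2596, 0.2886]
eef_rot: [3.142, 0.0, 0.243]
force: [0.1, -0.4, -2.9]
grip_width: 0.0604
grip_force: 25.0
```

Emit:
servo_tool --pt "1 -0.1 -0.02 -0.03 0" --pt "1 -0.2 -0.05 -0.07 0" --pt "1 -0.2 -0.05 -0.07 0"

```text
time_s: 30.15
ee_pos: [0.4822, 0.2592, 0.2882]
eef_rot: [-3.141, -0.002, 0.243]
force: [5.5, 1.8, -4.1]
grip_width: 0.0606
grip_force: 25.0
```

Emit:
servo_tool --pt "1 -0.1 -0.02 -0.03 0" --pt "1 -0.2 -0.05 -0.07 0" --pt "1 -0.2 -0.05 -0.07 0"

```text
time_s: 30.52
ee_pos: [0.4811, 0.2589, 0.2883]
eef_rot: [-3.141, -0.007, 0.243]
force: [17.6, 5.4, -6.4]
grip_width: 0.06
grip_force: 25.0
```

Emit:
servo_tool --pt "1 -0.1 -0.02 -0.03 0" --pt "1 -0.2 -0.05 -0.07 0" --pt "1 -0.2 -0.05 -0.07 0"

```text
time_s: 30.9
ee_pos: [0.4798, 0.2585, 0.2883]
eef_rot: [-3.14, -0.011, 0.243]
force: [26.3, 8.7, -6.7]
grip_width: 0.0606
grip_force: 25.0
```

```bash
python3 asc.py | sed -n '1,50p'; python3 st.py
```

```text
212 dddddddggggggg......................dd
213 ddddddd.gggggggggggggggg..............
214 dddddddd......gggggggggggggggggggggg..
215 ddddddd..BB.d...dd......gggggggggggggd
216 ddddddd.BBBBg.B...BBB.B.dd.......ggg.d
217 ddddddd.BBBB.BBBBBBBBBB.g.BBBd.......d
218 ...dddd.BBBB.BBBBBBBBBB.g.BBBg......dd
219 gggggg.BBBBBBBBBBBBBBBBg..BBBg....g.dd
220 gggggg.BBBBBBBBBBBBBBBB...BBB.....g.dd
221 gggggg.BBBBBBBBBBBBBBBBBBBBBB.ggggg.dd
222 gggggg.BBBBBBBBBBBBBBBBBBBBBBBBBB.gg..
223 gggggg.BBBBBBBBBBBBBBBBBBBBBBBBBB.gggg
224 ggggggBBBBBBBBBBBBBBBBBBBBBBBBBBBggggg
225 ggggg.BBBBBBBBBBBBBBBBBBBBBBBBBB..gggg
226 ggggg.BBBBBBBBBBBBBBBBBBBBBBBBBB..gggg
227 ggggg.BBBBBBBBBBBBBBBBBBBBBBBBBB.ggggg
228 gggg..BBBB.g.BBBBBBBBBBBBBBBBBBB..gggg
229 gggg..BBB.gWW...........BBBBBBBBdggggg
230 gggg.BBB.gWWWWWWWWWWWWWg.BBBBBBBdggggg
231 gggg.BB.gWWWWWWWWWWWWWWWg.BBBBBB.gggg.
232 gggg..gWWWWWWWWWWWWWWWWWWg.BBBBd.gggg.
233 gggg.gWWWWWWWWWWWWWWWWWWWWg.BBBd.gggg.
234 ggggggWWWWWWWWWWWWWWWWWWWWWgBBBdggggg.
235 gggggWWWWWWWWWWWWWWWWWWWWWWg.BBdggggg.
236 gggggWWWWWWWWWWWWWWWWWWWWWWWg..dggggg.
237 gggggWWWWWWWWWWWWWWWW
[... 649 characters left out ...]
WWggggg......
253 BBBBB.gWWWWWWWggggggggWWWWg....g......
254 BBBBB.gWWWWWWWWWggggWWWWWggBBBBg......
255 BBBBB.gWWWWWWWWWWWWWWWWWWg.BBBBg......
256 ....B.ggggggggWWWWWWWWWWWg.BBBBg......
257 .......gggggggggggggggggggBBBB.g......
258 .........dd.........gggg..BBBB.gg.....
259 ..................dd....gggg...g......
260 ........................ggggggggg.....
261 .......................gggggggggg.....
stripe 440 248.7058823529412 stripe 441 248.86428571428573 stripe 442 249.18571428571428 stripe 443 249.2931937172775 
dab 448.89815921587376 245.35739899593594
bodytop transition rows [(436, 238), (438, 237), (440, 238)]
[0.47979654 0.25850687 0.28828959] [26.6295244   7.26213086 -6.95928886] 31.0
```

Push force rose to 27 N at a hard stop, at the home position within measuring error. I ease off, press once more straight along the shaft with a fuller grip, then let go.

Emit:
servo_tool --pt "1 0.2 0.05 0.05 0" --pt "1 0.1 0.02 0 0" --pt "1 -0.1 -0.02 -0.05 0" --pt "1 -0.1 -0.02 -0.05 0" --pt "1 -0.1 -0.02 -0.05 0" --squeeze 40

```text
time_s: 31.62
ee_pos: [0.4793, 0.2583, 0.2883]
eef_rot: [-3.14, -0.014, 0.243]
force: [30.6, 8.9, -7.1]
grip_width: 0.0603
grip_force: 40.0
```

Emit:
servo_tool --pt "1 0.3 0.07 0.1 0" --pt "0.6 0.3 0.07 0.1 0" --pt "0.2 0.3 0.07 0.1 0" --pt "0 0.3 0.07 0.1 0" --pt "0 0.3 0.07 0.1 0" --pt "0 0.3 0.07 0.1 0"

```text
time_s: 32.38
ee_pos: [0.4799, 0.2586, 0.2871]
eef_rot: [-3.142, 0.0, 0.243]
force: [0.7, 0.9, -0.1]
grip_width: 0.0927
grip_force: 0.0
```

Emit:
servo_tool --pt "0 0 0 3 0" --pt "0 0 0 8 0" --pt "0 0 0 13 0" --pt "0 0 0 18 0" --pt "0 0 -6 18 0" --pt "0 -3 -12 18 0" --pt "0 -6 -18 18 0" --pt "0 -8 -24 18 0" --pt "0 -8 -30 18 0" --pt "0 -8 -34 18 0" --pt "0 -8 -34 18 0" --pt "0 -8 -34 18 0"

```text
time_s: 33.88
ee_pos: [0.3999, -0.0811, 0.4671]
eef_rot: [-3.141, 0.0, 0.243]
force: [0.4, 0.5, -0.4]
grip_width: 0.0937
grip_force: 0.0
```

```bash
python3 asc.py | sed -n '1,50p'; python3 st.py
python3 - <<'E'
from m3 import *
p=(.4655,.2552,.2425); t=cam("top")
H=cv2.cvtColor(t["image"],cv2.COLOR_RGB2HSV)
for r in range(266,312,2):
    print(r,"".join("Y" if 18<=a<=36 and q>110 and v>120 else "B" if 95<=a<=130 and q>120 else "W" if q<40 and v>190 else "g" if q<60 and v>90 else "d" if v<70 else "." for a,q,v in H[r,196:246].astype(int)))
print("front bottom/top pred home", [proj(t,W(p,(.044,y,.03))).round(1).tolist() for y in(-.012,.012)],[proj(t,W(p,(0,y,.03))).round(1).tolist() for y in(-.012,.012)], "foot scene",proj(s,W(p,(.044,0,-.03))), "lug front top",[proj(t,W(p,(.014,y,.06))).round(1).tolist() for y in(-.012,.012)])
E
```

```text
212 ......................................
213 ......................................
214 ......................................
215 ........g.gg..........................
216 .......gBBBBg.gggggg..................
217 .......gBBBB.BBBBBBBBBB.g...g.........
218 .ggg....BBBB.BBBBBBBBBB.g.BBBg........
219 g.BB....BBBBBBBBBBBBBBBg..BBBg........
220 gBBBBBBBBBBBBBBBBBBBBBB...BBBg........
221 gBBBBBBBBBBBBBBBBBBBBBBBBBBBB.gggg....
222 gBBBBBBBBBBBBBBBBBBBBBBBBBBBBBBBBB.g..
223 .BBBBBBBBBBBBBBBBBBBBBBBBBBBBBBBBBBg..
224 .BBBBBBBBBBBBBBBBBBBBBBBBBBBBBBBBBB...
225 .BBBBBBBBBBBBBBBBBBBBBBBBBBBBBBBBBB...
226 .BBBBBBBBBBBBBBBBBBBBBBBBBBBBBBBBBBg..
227 BBBBBBBBBBBBBBBBBBBBBBBBBBBBBBBBBB....
228 BBBBBBBBBB..BBBBBBBBBBBBBBBBBBBBBB....
229 BBBBBBBBB.gWW......BBBB.BBBBBBBBBBg...
230 BBBBBBBB.gWWWWWWWWWWggWg.BBBBBBBBBg...
231 BBBBBBB.gWWWWWWWWWWWWWWWg.BBBBBBBB....
232 BBBBB.ggWWWWWWWWWWWWWWWWWg.BBBBBBB....
233 BBBB.gWWWWWWWWWWWWWWWWWWWWg.BBBBBBg...
234 BBB.gWWWWWWWWWWWWWWWWWWWWWWgBBBBB.....
235 BBB.WWWWWWWWWWWWWWWWWWWWWWWg.BBBB.....
236 BBBgWWWWWWWWWWWWWWWWWWWWWWWWg.BBB.....
237 BBBgWWWWWWWWWWWWWWWWW
[... 2095 characters left out ...]
WWWWWWWWWWWWWg.BBBBBBggggg
294 ..........ggWWWWWWWWWWWg...B.gWWWWWgggBBBBBB.ggggg
296 ...........gWWWWWWW.BBBBBBBBB...BB..BBBBBBBB.ggggg
298 ...........ggWWWWWgBBBBBBBBBBBBBBBBBBBBBBBBBgggggg
300 ...........gB.....BBBBBBBBBBBBBBBBBBBBBBBBBBgggggg
302 ............BBBBBBBBBBBBBBBBBBBBBBBBBBBBBBBBgggggg
304 ...........BBBBBBBBBBBBBBBBBBBBBBBBBBBBBBBBB..gggg
306 ...........BBBBBBBBBBBBBBBBBBBBBBBBBBBBBBBBBddgggg
308 ..........BBBBBBBBBBBBBBBBBBBBBBBBBBB.ggggdddd.ggg
310 ..........BBBBBBBBBBBBBBBBB...ggg....ggggg.dddd.gg
front bottom/top pred home [[219.9, 281.0], [210.1, 283.4]] [[225.0, 297.6], [215.3, 300.1]] foot scene [437.16362555 256.99823048] lug front top [[222.5, 297.0], [212.5, 299.6]]
```

The top view agrees: the front face edge is at row 281.3 against a predicted 281.0 for home. The key end stands out ahead of it, the lug is between the blocks, and nothing moved on release. Handing in.

```bash
python3 -c "
from station import ctrl
print(ctrl.hand_in())"
```

```text
the job is handed in; nothing more can be done
None
```

I fitted hub_b onto the keyed shaft against the shoulder, with its lug in the fork, let go of it there and handed the job in at about 34 s; the camera check puts it home to within 1–2 mm, and I did not re-check the bystanders or the other two hubs with the cameras at the end.

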